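Stir the drying balls under the lamp

ROBOT

A 6-joint arm with a two-finger parallel gripper is mounted at the origin on the work surface. World frame = base frame: x ahead of the robot, y to its left, z up, the work surface at z = 0. Lengths are in m, angles in rad, forces in N, time in s.
With the tool pointing down it reaches from about 0.3 to 0.775 m from the base axis. Payload 14.6 kg.
Tool frame: the origin (TCP) lies on the front face of the gripper's body, between the roots of the fingers; the fingertips stand 73 mm ahead of it and the grasp point (between the pads) lies 54 mm ahead of it; y points along the fingers, x is the direction in which the jaws open and shut, and the axes are right-handed (so a half turn about y gives the same grasp; the last joint's range is limited). The gripper opens to 85 mm and grips with 20 to 120 N. Pads are 22 mm wide; open, the fingers measure 114 mm over their backs; the gripper's body (76 mm by 85 mm) begins 54 mm behind the grasp point. The pads swing forward as they close: fully open they stand 13 mm farther back than shut.
Start: joints at [1.206, 0.3, 1.521, -0, 1.321, -0.067], TCP at [0.161, 0.526, 0.304] pointing down, gripper open.
Joint ranges: [-3.03, 3.03], [-0.79, 2.21], [0.23, 2.52], [-1.04, 4.18], [0, 3.07], [-2.55, 2.55]. Speed limits (rad/s): [2.22, 2.22, 2.57, 3.14, 3.14, 3.14].

INTERFACE

Orientations are given as a unit quaternion [w, x, y, z].
In Python, from bench import r gives the robot as it stands.
- The arm moves only by the tool drive_tool, never from a script. Its argument "rows" is a list of rows, each a list of 6 numbers: the shift along the world's x, y, z in units of 2 cm (1.0 is 2 cm), then the turn, a rotation vector about the world's x, y, z in units of 0.12 rad (1.0 is 0.12 rad). In form: [[tx, ty, tz, rx, ry, rz], ...]. A call has exactly 10 rows; each row shifts and turns the pose as measured when the row begins; what a row does not reach is not made up. A row lasts 1/10 s, in which the tool goes at most 50 mm and 8.59 degrees, less where a joint would pass 70% of its speed; a pose out of reach is approached as far as the arm can. A call with a number of a shift or a turn outside -1 to 1 is refused whole. A call with a gripper value outside its range is refused whole. "jaw" is the gripper command: -1 is shut, 1 is fully open, values between are in proportion, set as the call begins (left out, the last holds). The fingers move at their own pace and stop on an object; the grip force is fixed at half the most. Time passes only in rows, so rows that do not move let the fingers close, or fill a call up. It gives the time, the measured TCP pose, the force and the opening at its end, in the units of the state.
- r.observe(): the state, without advancing time (a new reading comes with each control period).
- r.read_camera(name): name is "scene" or "top" or "wrist"; returns the picture (384x512x3 uint8, red, green, blue); there is no depth.
- r.camera_info(name): a dict with "K" (3x3 intrinsics, pixels), "R" (3x3) and "t" (3): a world point X has camera coordinates R X + t; the wrist camera has in their place "mount" (4x4, takes a point from camera to tool coordinates, whose origin is the TCP and whose axes are the tool frame's). Camera axes: x right, y down, z forward; pixel columns grow to the right and rows downward; lengths in m; the calibration is good to about 2 mm. The wrist camera is an equidistant fisheye: a pixel r from the principal point sees the ray r / f radians off the axis. A picture is of the moment at which its call begins: read the wrist's pose just before it. camera_info takes no time and is no camera call.
- r.close_job(): hands the job in, once; it reports no verdict.
The state is a dict: "time": time; "q": joint angles; "joint_vel": joint speeds; "tau": joint torques, N m; "tool_pos": TCP position; "orientation": TCP orientation; "ft_force": force on the tool from outside, world axes, zero at the start; "torque": the same for the moment, N m; "grip_width": finger opening in m.
Only numpy, scipy, OpenCV 4.12 (cv2) and the standard library are available. Lean on these libraries where they do the work, as an engineer would, in place of code of your own. Each camera call takes 0.05 s, during which the arm holds its last target.

TASK

Take the steel rod from its slanted holder and loosen the drying balls in the steel pot: reaching in under the lamp bar, with the rod's tip down close to the pot's floor, begin at the pot's far side and stir the balls round in two full turns, about half-way between the pot's middle and its wall, so that they no longer lie where they lay. Keep every ball in the pot, then put the rod back in its holder, all the way down, and leave the canister, dish, bottle and jar where they are.

Things in the scene. Friction and masses are not known exactly. Their poses are not given: they have to be found in the camera images.
- rod_center (a point): The stirring rod: a plain round grey steel rod, 200 mm long, 18 mm diameter all along, about 130 g, with dark grip rings on its upper half (130 to 172 mm from the tip) and a blunt rounded tip at its lower end. This point is its middle, 100 mm from the tip; its z axis runs along the rod from tip to top. It starts standing loosely in the slanted holder, 100 mm of it sticking out.
- rod_tip (a point): The end of the rod's lower tip, on its axis (same axes as rod_center).
- holder_floor (a point): The rod's holder: a fixed, square aluminium tube, open at its top end, on a grey base 130 x 75 x 12 mm, slanting 35 degrees from vertical with its mouth towards the robot side. This point is the centre of the tube's inner floor, 32 mm above the table; its z axis runs up the tube's axis, to the mouth 100 mm along it. Inside 34 x 34 mm, walls 4 mm. The rod leans on the tube's lower wall, about 8 mm off the tube's axis.
- pot_floor (a point): The drying station: a white base 220 x 280 x 12 mm with a fixed open steel pot on it, and a white lamp bar on two posts over the pot. This point is the centre of the pot's inner floor, 16 mm above the table; z is up, +x is the station's far side (away from the robot), +y its left. The pot inside: radius 80 mm at the floor, flaring to 92 mm at the rim, which is 38 mm above this point; wall 4 mm. The posts (14 mm thick) stand 50 mm to +x and 125 mm to either side.
- lamp_front (a point): Middle of the lower front edge of the lamp bar over the pot: 7 mm to -x of the pot's middle and 228 mm above its floor. The bar reaches 44 mm from here to +x, is 22 mm thick and 280 mm long (along y). With the rod upright the hand would hit the bar, so the rod must come in slanting from the front (-x) side, its top leaning about 35 degrees towards -x.
- bead0_center (a point): Centre of drying ball 0: smooth, slippery white glazed ceramic ball of 28 mm diameter, 20 g, loose in the pot. The eight balls start as a single-layer ring on the pot floor, centres about 43 mm from the middle; the middle of the pot is free. The rod moving round 38 to 40 mm from the middle pushes them outwards and along, and leaves room for a ball between itself and the wall; nearer the wall it may wedge them.
- bead1_center (a point): Centre of drying ball 1: smooth, slippery white glazed ceramic ball of 28 mm diameter, 20 g, loose in the pot.
- bead2_center (a point): Centre of drying ball 2: smooth, slippery white glazed ceramic ball of 28 mm diameter, 20 g, loose in the pot.
- bead3_center (a point): Centre of drying ball 3: smooth, slippery white glazed ceramic ball of 28 mm diameter, 20 g, loose in the pot.
- bead4_center (a point): Centre of drying ball 4: smooth, slippery white glazed ceramic ball of 28 mm diameter, 20 g, loose in the pot.
- bead5_center (a point): Centre of drying ball 5: smooth, slippery white glazed ceramic ball of 28 mm diameter, 20 g, loose in the pot.
- bead6_center (a point): Centre of drying ball 6: smooth, slippery white glazed ceramic ball of 28 mm diameter, 20 g, loose in the pot.
- bead7_center (a point): Centre of drying ball 7: smooth, slippery white glazed ceramic ball of 28 mm diameter, 20 g, loose in the pot.
- canister: Bystander: lidded steel canister, 72 mm diameter, 84 mm high, loose, between station and holder. Origin at the centre of its underside.
- dish: Bystander: small white ceramic bowl, 64 mm diameter, 28 mm high, loose, between station and holder. Origin at the centre of its underside.
- bottle: Bystander: clear plastic bottle, 60 mm diameter, 150 mm high, loose, to the left. Origin under its centre.
- jar: Bystander: amber glass jar, 66 mm diameter, 85 mm high, loose, to the right. Origin under its centre.
Things that resemble listed ones, but are neither listed nor needed, are in the scene too. Leave any green or purple look-alike of the part that bears rod_center alone.

How it is judged:
On the way, in this order (a step that is already met when the one before it is completed fails the run):
1. the rod is drawn clear of its holder (distance between rod_tip and holder_floor above 0.12 m), for 0.1 s.
2. the rod's tip, down among the balls, is in the far part of the pot (over 18 mm from the middle, +x of pot_floor) (z of rod_tip in the frame of pot_floor below 0.022 m and horizontal distance between rod_tip and pot_floor below 0.08 m and x of rod_tip in the frame of pot_floor above 0.018 m).
3. the tip, still low, is then in the near part (over 18 mm, -x) (z of rod_tip in the frame of pot_floor below 0.022 m and horizontal distance between rod_tip and pot_floor below 0.08 m and x of rod_tip in the frame of pot_floor below -0.018 m).
4. then in the left part (over 18 mm, +y, and no more than 10 mm to the near side) (z of rod_tip in the frame of pot_floor below 0.022 m and horizontal distance between rod_tip and pot_floor below 0.08 m and y of rod_tip in the frame of pot_floor above 0.018 m and x of rod_tip in the frame of pot_floor above -0.01 m).
5. then in the right part (over 18 mm, -y) (z of rod_tip in the frame of pot_floor below 0.022 m and horizontal distance between rod_tip and pot_floor below 0.08 m and y of rod_tip in the frame of pot_floor below -0.018 m).
6. then in the far part again (over 18 mm, +x, and no more than 10 mm to the right): two turns, in either direction, pass all these (all of step 2 and y of rod_tip in the frame of pot_floor above -0.01 m).
At the end, for the whole second after the job is handed in: The rod rests in its holder, tip within 25 mm of the holder floor's centre and within 0.25 rad of the tube's axis; all balls lie in the pot (within 85 mm of its middle, under 35 mm above its floor); of balls 0 and 4, 1 and 5, 2 and 6, 3 and 7 at least one lies over 12 mm from its start (distance between rod_tip and holder_floor below 0.025 m and angle between the z axis of rod_center and the z axis of holder_floor, either way round below 0.25 rad and linear speed of rod below 0.02 m/s and horizontal distance between each of bead0_center, bead1_center, bead2_center, bead3_center, bead4_center, bead5_center, bead6_center, bead7_center and pot_floor below 0.085 m and z of each of bead0_center, bead1_center, bead2_center, bead3_center, bead4_center, bead5_center, bead6_center, bead7_center in the frame of pot_floor below 0.035 m and distance of any of bead0_center, bead4_center from where it was at the start of the episode above 0.012 m and distance of any of bead1_center, bead5_center from where it was at the start of the episode above 0.012 m and distance of any of bead2_center, bead6_center from where it was at the start of the episode above 0.012 m and distance of any of bead3_center, bead7_center from where it was at the start of the episode above 0.012 m); the robot touches nothing.
It fails at once if the canister is moved by more than 30 mm (distance of canister from where it was at the start of the episode above 0.03 m).
It fails at once if the dish is moved by more than 30 mm (distance of dish from where it was at the start of the episode above 0.03 m).
It fails at once if the bottle is moved by more than 30 mm (distance of bottle from where it was at the start of the episode above 0.03 m).
It fails at once if the jar is moved by more than 30 mm (distance of jar from where it was at the start of the episode above 0.03 m).
It also fails if it takes over 72 s, if anything falls off the work surface, if the arm or the gripper's body presses on something with over 40 N, if the wrist force passes 120 N, or if a joint passes its speed limit or range.

## Working session

There is one attempt and no reset: what is moved stays moved. The work goes in short steps, Python scripts to look and compute and a tool call to move; the robot and the scene stay as the last step left them, time stands still between calls to the robot, and variables do not carry over. Pictures are saved under pics/ and viewed, and the job is handed in when it is done.

Besides the shell and the picture viewer there is one more tool, called after "Emit:" by a JSON object that holds its "method" and its "body". drive_tool: Moves the arm, as the interface text tells. Its arguments: {"type":"object","properties":{"rows":{"type":"array","items":{"type":"array","items":{"type":"number","minimum":-1,"maximum":1}}},"jaw":{"type":"number"}},"required":["rows"]}

```bash
ls; mkdir -p pics; python3 - <<'E'
from bench import r
import cv2
print(r.observe())
for n in ["scene","top","wrist"]:
    im=r.read_camera(n); cv2.imwrite(f"pics/{n}0.png",im[:,:,::-1])
    print(n,r.camera_info(n))
E
```

```text
pics
{'time': 0.0, 'q': array([ 1.20639753e+00,  3.00490752e-01,  1.52160353e+00,  7.38937396e-06,
        1.32068036e+00, -6.65796537e-02]), 'joint_vel': array([ 0.00014913,  0.00101582,  0.00043694, -0.00029024, -0.0011303 ,
        0.00072679]), 'tau': array([-2.96775645e-03, -5.43498194e+01, -3.61799920e+01, -2.24974415e-04,
        3.91910289e-03, -2.20058570e-05]), 'tool_pos': array([0.16132666, 0.52564925, 0.30330098]), 'orientation': array([-0.56842359,  0.56887028,  0.41993298, -0.42063941]), 'ft_force': array([ 1.05692559, -0.18352321,  0.22579565]), 'torque': array([-0.01787046,  0.05380745,  0.01553012]), 'grip_width': 0.08595249859355591}
scene {'K': array([[471.61508698,   0.        , 259.50072837],
       [  0.        , 471.61508698, 189.9922375 ],
       [  0.        ,   0.        ,   1.        ]]), 'R': array([[-0.68612408,  0.72727722,  0.01736614],
       [ 0.43894308,  0.43290599, -0.78735086],
       [-0.58014026, -0.53259764, -0.61626053]]), 't': array([ 0.34428102, -0.10264415,  1.77750529])}
top {'K': array([[403.33193248,   0.        , 258.22607835],
       [  0.        , 403.33193248, 194.05151613],
       [  0.        ,   0.        ,   1.        ]]), 'R': array([[-0.06575824, -0.99781831,  0.00587105],
       [-0.97610365,  0.0631037 , -0.20794132],
       [ 0.20711717, -0.0194046 , -0.97812368]]), 't': array([0.01542163, 0.54533941, 1.46225013])}
wrist {'K': array([[297.31863964,   0.        , 254.34944857],
       [  0.        , 297.31863964, 195.95818165],
       [  0.        ,   0.        ,   1.        ]]), 'mount': array([[ 9.99999924e-01,  2.69670637e-04, -2.82486165e-04,
        -6.79996599e-05],
       [ 3.48839910e-04, -2.91570193e-01,  9.56549372e-01,
        -7.07984425e-02],
       [ 1.75588733e-04, -9.56549398e-01, -2.91570264e-01,
         7.46705957e-02],
       [ 0.00000000e+00,  0.00000000e+00,  0.00000000e+00,
         1.00000000e+00]])}
```

View pics/scene0.png

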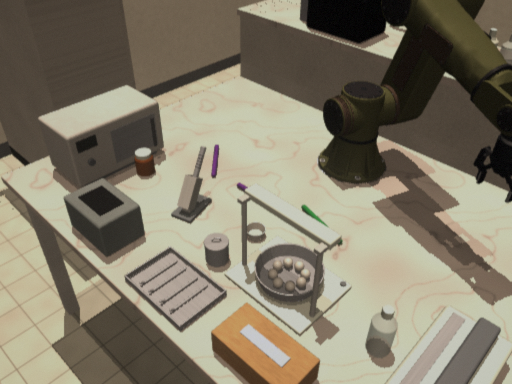

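View pics/top0.png

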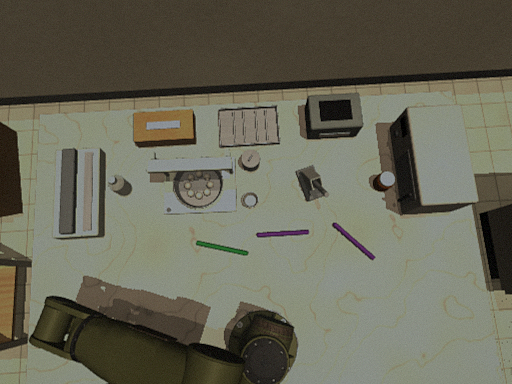

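View pics/wrist0.png

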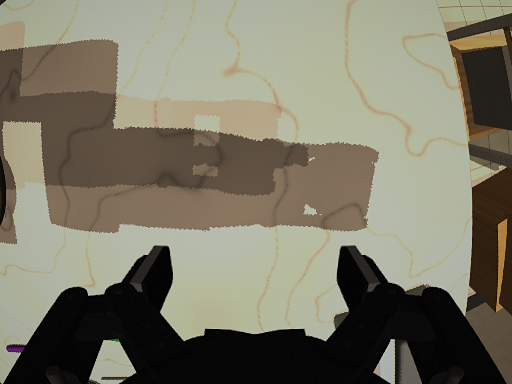

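```bash
python3 - <<'E'
import cv2,numpy as np
t=cv2.imread("pics/top0.png"); s=cv2.imread("pics/scene0.png")
def crop(im,x0,y0,w,h,k,n): cv2.imwrite(n,np.clip(cv2.resize(im[y0:y0+h,x0:x0+w],None,fx=k,fy=k,interpolation=cv2.INTER_CUBIC).astype(float)*1.3,0,255).astype(np.uint8))
crop(t,150,145,200,75,4,"pics/tc.png")
crop(s,165,140,70,85,7,"pics/sc.png")
crop(s,220,175,140,120,5,"pics/sp.png")
crop(t,290,155,50,50,10,"pics/th.png")
E
```

```text
(no output)
```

View pics/tc.png

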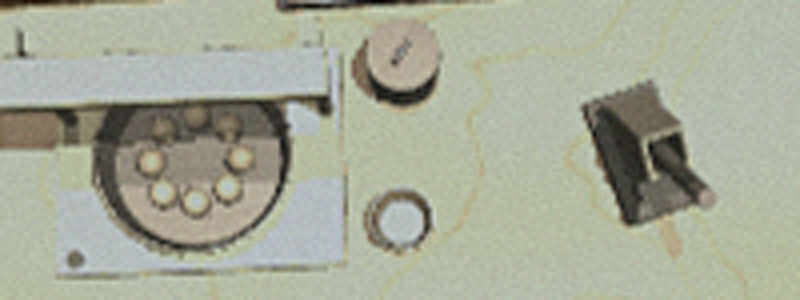

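View pics/sc.png

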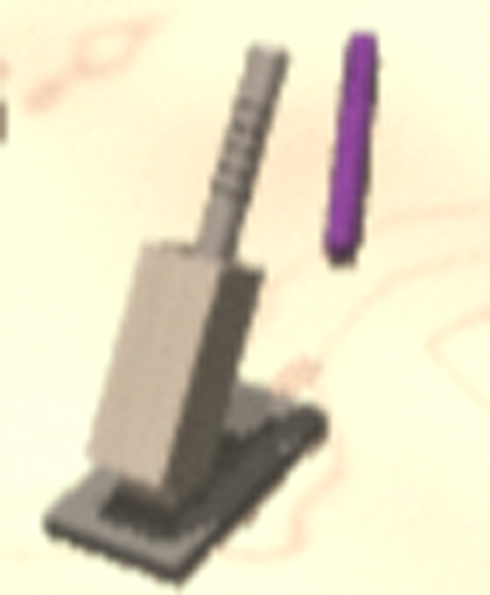

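View pics/sp.png

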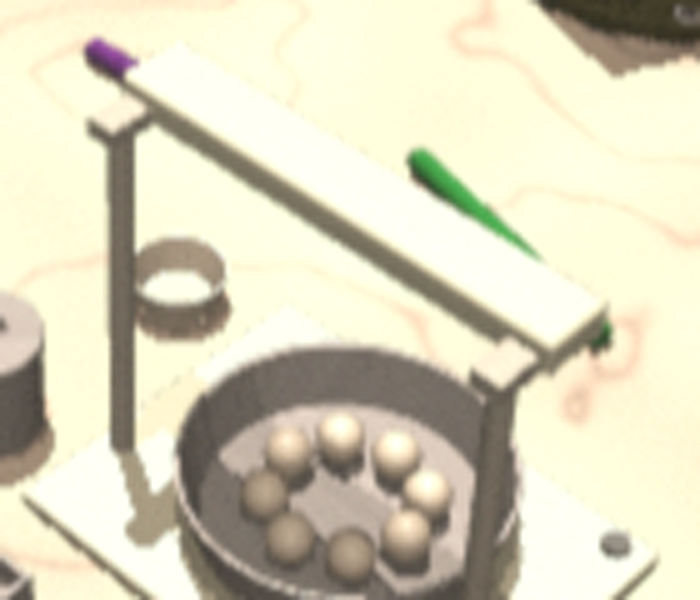

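View pics/th.png

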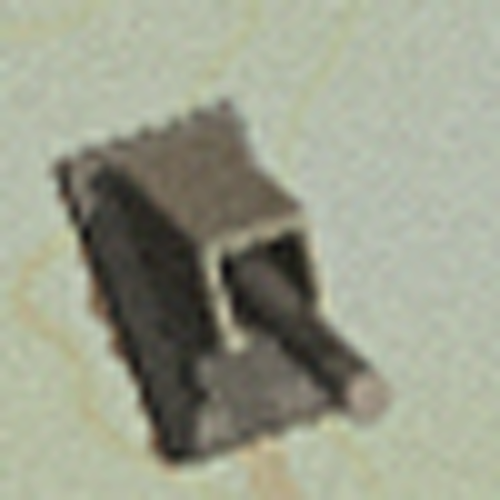

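```bash
cat > h.py <<'E'
import numpy as np,cv2
from bench import r
I={n:r.camera_info(n) for n in ["scene","top","wrist"]}
def ray(n,px):
    i=I[n];d=i['R'].T@np.linalg.inv(i['K'])@np.array([px[0],px[1],1.]);return -i['R'].T@i['t'],d/np.linalg.norm(d)
def onz(n,px,z):
    o,d=ray(n,px);return o+d*(z-o[2])/d[2]
def tri(rs):
    A=np.zeros((3,3));b=np.zeros(3)
    for o,d in rs:
        P=np.eye(3)-np.outer(d,d);A+=P;b+=P@o
    x=np.linalg.solve(A,b)
    return x,[float(np.linalg.norm((np.eye(3)-np.outer(d,d))@(x-o))) for o,d in rs]
def proj(n,X):
    i=I[n];c=i['R']@X+i['t'];u=i['K']@c;return u[:2]/u[2]
E
python3 - <<'E'
from h import *
np.set_printoptions(precision=4,suppress=True)
T=lambda p:(150-.5+(p[0]+.5)/4,145-.5+(p[1]+.5)/4)
TH=lambda p:(290-.5+(p[0]+.5)/10,155-.5+(p[1]+.5)/10)
SC=lambda p:(165-.5+(p[0]+.5)/7,140-.5+(p[1]+.5)/7)
SP=lambda p:(220-.5+(p[0]+.5)/5,175-.5+(p[1]+.5)/5)
tb=np.array([onz("top",T(p),.03) for p in [(151,162),(163,193),(197,203),(228,189),(241,157),(229,127),(196,117),(162,128)]])
sb=np.array([onz("scene",SP(p),.03) for p in [(339,437),(397,455),(427,493),(406,534),(351,555),(289,538),(264,495),(289,450)]])
print(tb.mean(0),sb.mean(0));print(tb);print(sb)
print("rodtop",tri([ray("top",TH((371,388))),ray("scene",SC((268,50)))]))
print("base top",[onz("top",TH(p),.012) for p in [(60,165),(240,105),(165,460),(332,422)]])
print("base scene",[onz("scene",SC(p),.012) for p in [(48,522),(180,575),(325,412)]])
# mouth corners
print("mouth top", [onz("top",TH(p),.1) for p in [(205,240),(303,212),(235,345),(325,310)]])
print("upper mouth corners tri",tri([ray("top",TH((205,240))),ray("scene",SC((263,270)))]),tri([ray("top",TH((303,212))),ray("scene",SC((148,242)))]))
print("base front station top", [onz("top",T(p),.012) for p in [(57,274),(343,264)]])
E
```

```text
[0.6034 0.2061 0.03  ] [0.6056 0.2074 0.03  ]
[[0.6036 0.2493 0.03  ]
 [0.5724 0.2387 0.03  ]
 [0.5605 0.2065 0.03  ]
 [0.5723 0.1764 0.03  ]
 [0.603  0.1627 0.03  ]
 [0.6336 0.173  0.03  ]
 [0.6456 0.2045 0.03  ]
 [0.6367 0.2377 0.03  ]]
[[0.5757 0.1773 0.03  ]
 [0.5634 0.2095 0.03  ]
 [0.5736 0.2394 0.03  ]
 [0.6045 0.2497 0.03  ]
 [0.6364 0.2379 0.03  ]
 [0.6507 0.2062 0.03  ]
 [0.6374 0.1759 0.03  ]
 [0.6028 0.1636 0.03  ]]
rodtop (array([ 0.5041, -0.2519,  0.1878]), [0.0010151587078757623, 0.0010151587078758124])
base top [array([ 0.6376, -0.1736,  0.012 ]), array([ 0.6574, -0.2466,  0.012 ]), array([ 0.5172, -0.2041,  0.012 ]), array([ 0.5279, -0.2702,  0.012 ])]
base scene [array([ 0.6637, -0.2354,  0.012 ]), array([ 0.645 , -0.1646,  0.012 ]), array([ 0.5215, -0.2047,  0.012 ])]
mouth top [array([ 0.5822, -0.2141,  0.1   ]), array([ 0.5905, -0.2513,  0.1   ]), array([ 0.5419, -0.2214,  0.1   ]), array([ 0.5529, -0.2557,  0.1   ])]
upper mouth corners tri (array([ 0.5684, -0.2015,  0.1265]), [0.010762809863394123, 0.010762809863394106]) (array([ 0.5844, -0.2468,  0.1236]), [0.0003056626747736675, 0.00030566267477357756])
base front station top [array([0.5035, 0.3453, 0.012 ]), array([0.4954, 0.071 , 0.012 ])]
```

```bash
cat >> h.py <<'E'
from scipy.spatial.transform import Rotation as Ro
def pose():
    o=r.observe();q=o['orientation'];return np.array(o['tool_pos']),Ro.from_quat([q[1],q[2],q[3],q[0]]).as_matrix(),o
def wray(px,p,M):
    i=I['wrist'];K=i['K'];x=(px[0]-K[0,2])/K[0,0];y=(px[1]-K[1,2])/K[1,1];th=np.hypot(x,y)
    d=np.array([np.sin(th)*x/max(th,1e-9),np.sin(th)*y/max(th,1e-9),np.cos(th)])
    m=i['mount'];return p+M@m[:3,3],M@(m[:3,:3]@d)
def wproj(X,p,M):
    m=i=I['wrist']['mount'];K=I['wrist']['K'];c=m[:3,:3].T@(M.T@(np.asarray(X)-p)-m[:3,3]);th=np.arctan2(np.hypot(c[0],c[1]),c[2]);ph=np.arctan2(c[1],c[0])
    return np.array([K[0,2]+K[0,0]*th*np.cos(ph),K[1,2]+K[1,1]*th*np.sin(ph)])
def axes(u,tilt,zs):
    # rod axis leaning towards horizontal unit u; tool y = -axis
    u=np.array([u[0],u[1],0])/np.hypot(u[0],u[1]);a=np.sin(tilt)*u+np.cos(tilt)*np.array([0,0,1.])
    y=-a; x=zs*np.cross([0,0,1.],u); z=np.cross(x,y); return np.stack([x,y,z],1)
E
python3 - <<'E'
from h import *
np.set_printoptions(precision=3,suppress=True)
p,M,o=pose();print(p,o['time']);print(M)
a=np.radians(35)
for n,u in [("holder",(-.97,-.245)),("pot",(-1,.03))]:
  for zs in (1,-1):
    T=axes(u,a,zs);w=Ro.from_matrix(T@M.T).as_rotvec();print(n,zs,T.tolist(),w,w/.12)
E
```

```text
[0.161 0.526 0.303] 0.15
[[ 0.293 -0.    -0.956]
 [ 0.956 -0.001  0.293]
 [-0.001 -1.     0.   ]]
holder 1 [[0.24488676605000026, 0.5561120009105173, 0.7942102456257244], [-0.9695516859938786, 0.14046127858049148, 0.2005994950291778], [0.0, -0.8191520442889918, 0.5735764363510462]] [ 0.816 -0.022 -2.492] [  6.796  -0.181 -20.77 ]
holder -1 [[-0.24488676605000026, 0.5561120009105173, -0.7942102456257244], [0.9695516859938786, 0.14046127858049148, -0.2005994950291778], [-0.0, -0.8191520442889918, -0.5735764363510462]] [-0.015 -0.618  0.528] [-0.123 -5.152  4.402]
pot 1 [[-0.029986509105671005, 0.5733185010479656, 0.8187836745000291], [-0.9995503035223668, -0.017199555031438968, -0.02456351023500087], [0.0, -0.8191520442889918, 0.573576436351046]] [ 0.863 -0.144 -2.751] [  7.192  -1.2   -22.923]
pot -1 [[0.029986509105671005, 0.5733185010479656, -0.8187836745000291], [0.9995503035223668, -0.017199555031438968, 0.02456351023500087], [-0.0, -0.8191520442889918, -0.573576436351046]] [-0.099 -0.605  0.26 ] [-0.826 -5.039  2.164]
```

```bash
python3 - <<'E'
from h import *
np.set_printoptions(precision=2,suppress=True)
C=np.array([[-1,0,0],[0,0,1],[0,1,0.]]).T  # cols: tool axes in local
C=np.stack([[-1,0,0],[0,0,1],[0,1,0]],1).astype(float)
_,M,o=pose();q=o['q']
E=lambda s,*a:Ro.from_euler(s,a if len(a)>1 else a[0]).as_matrix()
R=E('z',q[0])@E('y',q[1]+q[2])@E('z',q[3])@E('y',q[4])@E('z',q[5])@C
print(abs(R-M).max())
a=np.radians(35)
for n,u,q1s in [("holder",(-.97,-.245),(-.65,-.5)),("pot",(-1,.03),(.3,.5))]:
 for zs in (1,-1):
  for q1 in q1s:
   for s in (1.9,2.2,2.5):
    W=(E('z',q1)@E('y',s)).T@axes(u,a,zs)@C.T
    e=Ro.from_matrix(W).as_euler('ZYZ') # y in [0,pi]
    print(n,zs,q1,s,e)
E
```

```text
4.440892098500626e-16
holder 1 -0.65 1.9 [0.6  0.92 0.38]
holder 1 -0.65 2.2 [0.78 0.69 0.12]
holder 1 -0.65 2.5 [ 1.14  0.51 -0.32]
holder 1 -0.5 1.9 [0.55 0.85 0.54]
holder 1 -0.5 2.2 [0.75 0.61 0.26]
holder 1 -0.5 2.5 [ 1.2   0.43 -0.24]
holder -1 -0.65 1.9 [ 0.6   0.92 -2.76]
holder -1 -0.65 2.2 [ 0.78  0.69 -3.02]
holder -1 -0.65 2.5 [1.14 0.51 2.82]
holder -1 -0.5 1.9 [ 0.55  0.85 -2.6 ]
holder -1 -0.5 2.2 [ 0.75  0.61 -2.88]
holder -1 -0.5 2.5 [1.2  0.43 2.9 ]
pot 1 0.3 1.9 [-0.3   0.68  2.08]
pot 1 0.3 2.2 [-0.5   0.4   2.31]
pot 1 0.3 2.5 [-1.28  0.2   3.12]
pot 1 0.5 1.9 [-0.44  0.75  2.35]
pot 1 0.5 2.2 [-0.66  0.49  2.62]
pot 1 0.5 2.5 [-1.26  0.31 -3.02]
pot -1 0.3 1.9 [-0.3   0.68 -1.06]
pot -1 0.3 2.2 [-0.5   0.4  -0.83]
pot -1 0.3 2.5 [-1.28  0.2  -0.02]
pot -1 0.5 1.9 [-0.44  0.75 -0.79]
pot -1 0.5 2.2 [-0.66  0.49 -0.52]
pot -1 0.5 2.5 [-1.26  0.31  0.12]
```

Emit:
{"method": "drive_tool", "body": {"rows": [[0.9,-1,0.1,0.17,0,-0.52],[0.9,-1,0.1,0.17,0,-0.52],[0.9,-1,0.1,0.17,0,-0.52],[0.9,-1,0.1,0.17,0,-0.52],[0.9,-1,0.1,0.17,0,-0.52],[0.9,-1,0.1,0.17,0,-0.52],[0.9,-1,0.1,0.17,0,-0.52],[0.9,-1,0.1,0.17,0,-0.52],[0.9,-1,0.1,0.17,0,-0.52],[0.9,-1,0.1,0.17,0,-0.52]], "jaw": 1}}

```text
time: 1.15
tool_pos: [0.3446, 0.3186, 0.3215]
orientation: [0.727, -0.611, -0.259, 0.175]
ft_force: [-0.6, 0.2, -0.4]
grip_width: 0.0851
```

Emit:
{"method": "drive_tool", "body": {"rows": [[0.3,-1,0,0.17,0,-0.52],[0.3,-1,0,0.17,0,-0.52],[0.3,-1,0,0.17,0,-0.52],[0.3,-1,0,0.17,0,-0.52],[0.3,-1,0,0.17,0,-0.52],[0.3,-1,0,0.17,0,-0.52],[0.3,-1,0,0.17,0,-0.52],[0.3,-1,0,0.17,0,-0.52],[0.3,-1,0,0.17,0,-0.52],[0.3,-1,0,0.17,0,-0.52]]}}

```text
time: 2.15
tool_pos: [0.4068, 0.1094, 0.3206]
orientation: [0.805, -0.582, -0.067, -0.094]
ft_force: [-0.8, 0.3, -0.1]
grip_width: 0.0854
```

Emit:
{"method": "drive_tool", "body": {"rows": [[0.1,-1,0,0.17,0,-0.52],[0.1,-1,0,0.17,0,-0.52],[0.1,-1,0,0.17,0,-0.52],[0.1,-1,0,0.17,0,-0.52],[0.1,-1,0,0.17,0,-0.52],[0.1,-1,0,0.17,0,-0.52],[0.1,-1,0,0.17,0,-0.52],[0.1,-1,0,0.17,0,-0.52],[0.1,-1,0,0.17,0,-0.52],[0.1,-1,0,0.17,0,-0.52]]}}

```text
time: 3.15
tool_pos: [0.4261, -0.0993, 0.3198]
orientation: [0.789, -0.486, 0.133, -0.352]
ft_force: [-0.8, -0.7, 0.7]
grip_width: 0.0855
```

```bash
cat > d.py <<'E'
from h import *
import sys
np.set_printoptions(precision=4,suppress=True)
# delta to target: args u angle(deg from -x), tilt deg, zs, x y z
E
python3 - <<'E'
from h import *
np.set_printoptions(precision=3,suppress=True)
p,M,o=pose();print(p,o['q'],o['time'])
T=axes((-.97,-.245),np.radians(35),1);print((np.array([.44,-.268,.283])-p)/.02,Ro.from_matrix(T@M.T).as_rotvec()/.12)
E
```

```text
[ 0.426 -0.099  0.32 ] [-0.492 -0.077  1.96   0.541  1.052  0.012] 3.15
[ 0.694 -8.434 -1.838] [ 1.355 -0.105 -4.606]
```

Emit:
{"method": "drive_tool", "body": {"rows": [[0.07,-0.84,-0.18,0.14,-0.01,-0.46],[0.07,-0.84,-0.18,0.14,-0.01,-0.46],[0.07,-0.84,-0.18,0.14,-0.01,-0.46],[0.07,-0.84,-0.18,0.14,-0.01,-0.46],[0.07,-0.84,-0.18,0.14,-0.01,-0.46],[0.07,-0.84,-0.18,0.14,-0.01,-0.46],[0.07,-0.84,-0.18,0.14,-0.01,-0.46],[0.07,-0.84,-0.18,0.14,-0.01,-0.46],[0.07,-0.84,-0.18,0.14,-0.01,-0.46],[0,0,0,0,0,0]]}}

```text
time: 4.15
tool_pos: [0.4384, -0.2608, 0.2845]
orientation: [0.706, -0.368, 0.28, -0.537]
ft_force: [-0.5, 0.4, -0.7]
grip_width: 0.0856
```

```bash
python3 - <<'E'
from h import *
np.set_printoptions(precision=3,suppress=True)
p,M,o=pose();print(p,o['q'],o['time']);print(M)
im=r.read_camera("wrist");cv2.imwrite("pics/w1.png",im[:,:,::-1]);np.savez("w1.npz",p=p,M=M)
E
```

```text
[ 0.438 -0.261  0.285] [-0.778  0.124  1.859  0.661  0.94   0.181] 4.15
[[ 0.267  0.552  0.79 ]
 [-0.964  0.152  0.22 ]
 [ 0.001 -0.82   0.572]]
```

View pics/w1.png

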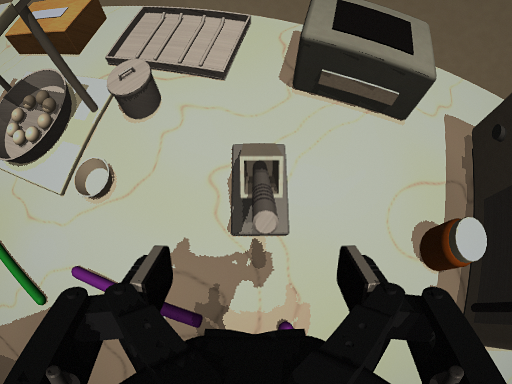

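```bash
python3 - <<'E'
import cv2,numpy as np
im=cv2.imread("pics/w1.png")[135:245,215:305]
cv2.imwrite("pics/w1c.png",np.clip(cv2.resize(im,None,fx=5.4,fy=5.4,interpolation=cv2.INTER_CUBIC)*1.2,0,255).astype(np.uint8))
E
```

```text
(no output)
```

View pics/w1c.png

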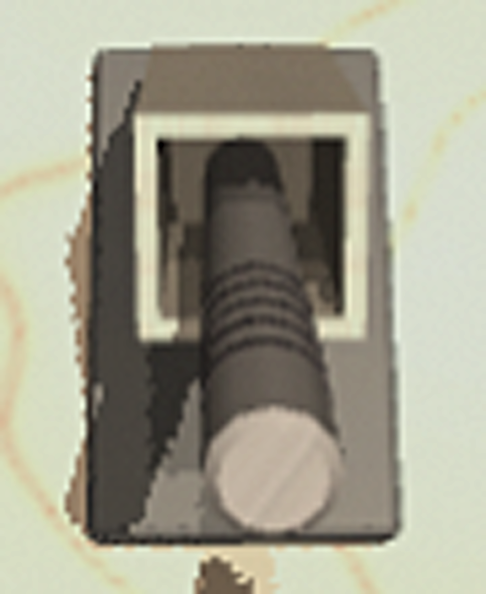

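```bash
python3 - <<'E'
from h import *
np.set_printoptions(precision=4,suppress=True)
d=np.load("w1.npz");p,M=d['p'],d['M']
U=lambda c:(215-.5+(c[0]+.5)/5.4,135-.5+(c[1]+.5)/5.4)
cs=[(135,113),(370,113),(370,340),(137,340)]
m=I['wrist']['mount'];Rc=M@m[:3,:3]
pts=[]
for c in cs:
    o,dd=wray(U(c),p,M);v=Rc.T@dd;pts.append(v[:2]/v[2])
h=.021
obj=np.array([[-h,h,0],[h,h,0],[h,-h,0],[-h,-h,0]])
for fl in (cv2.SOLVEPNP_IPPE_SQUARE,):
    n,rv,tv,er=cv2.solvePnPGeneric(obj,np.array(pts),np.eye(3),None,flags=fl)
    for a,b,e in zip(rv,tv,er):
        W=Rc@cv2.Rodrigues(a)[0];c=o+Rc@b[:,0];print("mouth c",c,"axis",W[:,2],"e",e.ravel(), "tilt",np.degrees(np.arccos(W[2,2])),"yaw",np.degrees(np.arctan2(-W[1,2],-W[0,2])),"xaxis",W[:,0])
        ax=W[:,2];print("floor",c-.1*ax)
TH=lambda p:(290-.5+(p[0]+.5)/10,155-.5+(p[1]+.5)/10)
SC=lambda p:(165-.5+(p[0]+.5)/7,140-.5+(p[1]+.5)/7)
R1=wray(U((275,470)),p,M);R2=ray("top",TH((371,388)));R3=ray("scene",SC((268,50)))
for rs in ([R1,R2,R3],[R1,R3],[R2,R3]): print("rod end",tri(rs))
# base corners at z=.012
for c in [(96,48),(378,48),(88,543),(398,543)]:
    o,dd=wray(U(c),p,M);print("base",o+dd*(.012-o[2])/dd[2])
E
```

```text
mouth c [ 0.5621 -0.2337  0.1182] axis [-0.5702 -0.1181  0.813 ] e [0.0008] tilt 35.60913543949365 yaw 11.701484027670508 xaxis [ 0.2541 -0.9664  0.0379]
floor [ 0.6192 -0.2219  0.0369]
mouth c [ 0.5628 -0.2336  0.1185] axis [-0.131  -0.0272  0.991 ] e [0.0011] tilt 7.68806707558497 yaw 11.741588435266111 xaxis [ 0.2655 -0.9641  0.0086]
floor [ 0.5759 -0.2308  0.0194]
rod end (array([ 0.5043, -0.2512,  0.1882]), [0.0007397045684003915, 0.0014095453612806889, 0.0007579943813853475])
rod end (array([ 0.5042, -0.2504,  0.1881]), [8.280210091786247e-05, 8.280210091803921e-05])
rod end (array([ 0.5041, -0.2519,  0.1878]), [0.0010151587078757623, 0.0010151587078758124])
base [ 0.6416 -0.1723  0.012 ]
base [ 0.6616 -0.2436  0.012 ]
base [ 0.516  -0.2084  0.012 ]
base [ 0.5355 -0.2791  0.012 ]
```

```bash
python3 - <<'E'
from h import *
np.set_printoptions(precision=4,suppress=True)
d=np.load("w1.npz");p,M=d['p'],d['M']
a=np.array([-.9627*.5736,-.2706*.5736,.8192]);E=np.array([.5042,-.2504,.1885])
for s in (0,.03,.07,.1,.14,.17):
    q=wproj(E-s*a,p,M);print(s,((q-np.array([215,135])+.5)*5.4-.5))
T=axes((-.9627,-.2706),np.radians(35),1)
g=E+.006*a
print("TCP target",g,"delta",(g-p)/.02,Ro.from_matrix(T@M.T).as_rotvec()/.12, "pre", (g+.11*a-p)/.02, -.11*a/.02)
E
```

```text
0 [274.274  469.6806]
0.03 [266.4667 391.0319]
0.07 [258.5489 312.021 ]
0.1 [253.9157 266.1293]
0.14 [248.9553 217.2717]
0.17 [245.915  187.4642]
TCP target [ 0.5009 -0.2513  0.1934] delta [ 3.1227  0.475  -4.5549] [ 0.0094 -0.0094  0.0281] pre [ 0.0855 -0.3787 -0.0493] [ 3.0371  0.8537 -4.5056]
```

Emit:
{"method": "drive_tool", "body": {"rows": [[0.09,-0.38,-0.05,0,0,0.03],[0.33,0.093,-0.49,0,0,0],[0.33,0.093,-0.49,0,0,0],[0.33,0.093,-0.49,0,0,0],[0.33,0.093,-0.49,0,0,0],[0.33,0.093,-0.49,0,0,0],[0.33,0.093,-0.49,0,0,0],[0.33,0.093,-0.49,0,0,0],[0.33,0.093,-0.49,0,0,0],[0,0,0,0,0,0]]}}

```text
time: 5.2
tool_pos: [0.4982, -0.2496, 0.1972]
orientation: [0.708, -0.37, 0.278, -0.533]
ft_force: [-0.2, 0.3, -0.3]
grip_width: 0.0856
```

```bash
python3 - <<'E'
from h import *
np.set_printoptions(precision=3,suppress=True)
p,M,o=pose();print(p,o['q'],o['time'],o['ft_force'])
im=r.read_camera("wrist");cv2.imwrite("pics/w2.png",im[:,:,::-1]);np.savez("w2.npz",p=p,M=M)
print((np.array([.5009,-.2513,.1934])-p)/.02)
E
```

```text
[ 0.498 -0.25   0.197] [-0.676  0.335  1.827  0.753  0.751  0.109] 5.2 [-0.209  0.313 -0.294]
[ 0.133 -0.086 -0.188]
```

View pics/w2.png

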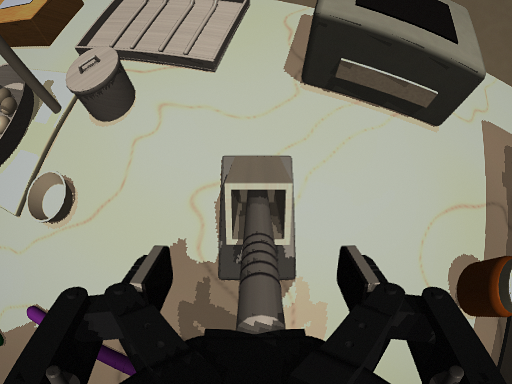

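Emit:
{"method": "drive_tool", "body": {"rows": [[0.05,-0.11,-0.03,0,0,0],[0,0,0,0,0,0],[0,0,0,0,0,0],[0,0,0,0,0,0],[0,0,0,0,0,0],[0,0,0,0,0,0],[0,0,0,0,0,0],[0,0,0,0,0,0],[0,0,0,0,0,0],[0,0,0,0,0,0]], "jaw": -1}}

```text
time: 6.25
tool_pos: [0.4989, -0.253, 0.1991]
orientation: [0.708, -0.37, 0.277, -0.534]
ft_force: [-1.3, 0.3, -0.6]
grip_width: 0.0165
```

```bash
python3 - <<'E'
from h import *
np.set_printoptions(precision=4,suppress=True)
p,M,o=pose();print(p,o['q'],o['time'],o['ft_force'],o['torque'],o['grip_width']);print(M)
im=r.read_camera("wrist");cv2.imwrite("pics/w3.png",im[:,:,::-1]);np.savez("w3.npz",p=p,M=M)
E
```

```text
[ 0.4989 -0.253   0.1991] [-0.6803  0.3357  1.8208  0.752   0.7546  0.1074] 6.25 [-1.3096  0.2697 -0.5746] [-0.0923  0.3065  0.046 ] 0.016504620307139495
[[ 0.2766  0.5513  0.7871]
 [-0.961   0.1558  0.2286]
 [ 0.0034 -0.8196  0.5729]]
```

View pics/w3.png

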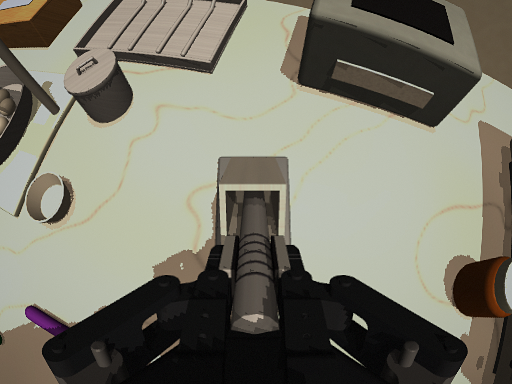

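Emit:
{"method": "drive_tool", "body": {"rows": [[-0.3,-0.085,0.45,0,0,0],[-0.5,-0.14,0.74,0,0,0],[-0.5,-0.14,0.74,0,0,0],[-0.5,-0.14,0.74,0,0,0],[-0.5,-0.14,0.74,0,0,0],[-0.5,-0.14,0.74,0,0,0],[-0.5,-0.14,0.74,0,0,0],[-0.3,-0.085,0.45,0,0,0],[0,0,0,0,0,0],[0,0,0,0,0,0]]}}

```text
time: 7.3
tool_pos: [0.4211, -0.2736, 0.3136]
orientation: [0.707, -0.371, 0.277, -0.534]
ft_force: [0.7, -0.0, -1.2]
grip_width: 0.0166
```

```bash
python3 - <<'E'
from h import *
np.set_printoptions(precision=4,suppress=True)
p,M,o=pose();print(p,o['q'],o['time'],o['ft_force'],o['torque'],o['grip_width']);print(M)
im=r.read_camera("wrist");cv2.imwrite("pics/w4.png",im[:,:,::-1]);np.savez("w4.npz",p=p,M=M)
im=r.read_camera("scene");cv2.imwrite("pics/s4.png",im[:,:,::-1])
im=r.read_camera("top");cv2.imwrite("pics/t4.png",im[:,:,::-1])
T0=axes((-1,.03),np.radians(35),1)
for ph in (-1.4,-1.6,-1.8):
    T=Ro.from_rotvec(ph*T0[:,1]).as_matrix()@T0
    w=Ro.from_matrix(T@M.T).as_rotvec();print(ph,w/.12,np.linalg.norm(w)); print("TCP for tip above (.54,.2,.12)",np.array([.54,.2,.12])-T@[0,.212,0])
E
python3 -c "
import cv2,numpy as np
a=cv2.imread('pics/s4.png')[120:240,160:260];b=cv2.imread('pics/t4.png')[150:230,285:365]
cv2.imwrite('pics/c4.png',np.hstack([cv2.resize(a,(400,480),interpolation=2),cv2.resize(b,(400,480),interpolation=2)]))"
```

```text
[ 0.4211 -0.2736  0.3136] [-0.8263  0.0805  1.8336  0.6394  1.0224  0.1784] 7.3 [ 0.6878 -0.0035 -1.2321] [-0.102   0.4619 -0.0435] 0.01662146048576724
[[ 0.2757  0.5509  0.7877]
 [-0.9612  0.1536  0.2291]
 [ 0.0052 -0.8203  0.5719]]
-1.4 [-6.4204 -0.794   7.1188] 1.1543048654664134
TCP for tip above (.54,.2,.12) [0.4185 0.2036 0.2937]
-1.6 [-7.3103 -0.9011  8.527 ] 1.3521243316257447
TCP for tip above (.54,.2,.12) [0.4185 0.2036 0.2937]
-1.8 [-8.1906 -1.007   9.9414] 1.5504264765292557
TCP for tip above (.54,.2,.12) [0.4185 0.2036 0.2937]
```

View pics/w4.png

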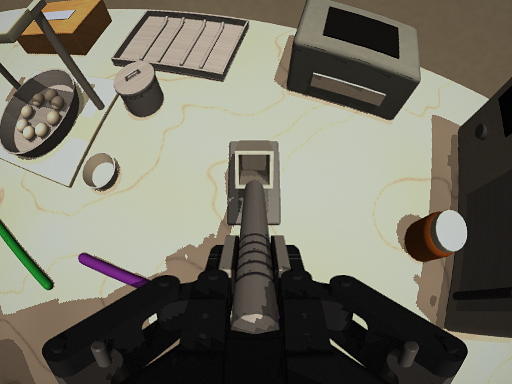

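View pics/c4.png

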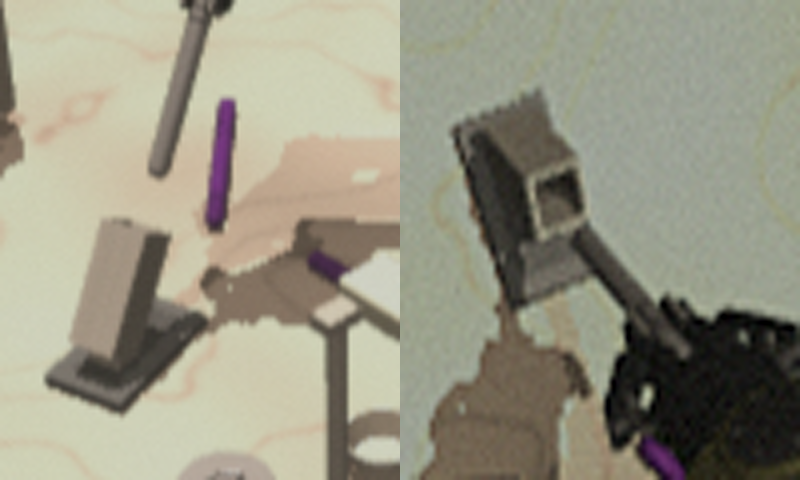

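```bash
python3 - <<'E'
from h import *
np.set_printoptions(precision=4,suppress=True)
d=np.load("w4.npz");p,M=d['p'],d['M']
rs=[ray("scene",(160+158/4,120+174/4)),ray("top",(285+181/5,150+236/6)),wray((254,183),p,M)]
for R in (rs,rs[:2],rs[::2]):
    x,e=tri(R);print(x,e,M.T@(x-p))
print(wproj(p+M@[0,.212,0],p,M),wproj(p+M@[0,.212,-.006],p,M))
E
```

```text
[ 0.5329 -0.241   0.1436] [0.002694226336885825, 0.004028467206578184, 0.004693751985895563] [-0.0014  0.206  -0.0017]
[ 0.5297 -0.2432  0.1396] [0.001073373123598771, 0.0010733731235986735] [-0.0002  0.2073 -0.007 ]
[ 0.5354 -0.2388  0.1447] [0.0027940437325440757, 0.00279404373254406] [-0.0028  0.2069  0.0014]
[254.4103 184.4948] [254.4097 190.3588]
```

Emit:
{"method": "drive_tool", "body": {"rows": [[0,0.5,0,-0.28,-0.035,0.33],[0,0.95,0,-0.28,-0.035,0.33],[0,0.95,0,-0.28,-0.035,0.33],[0,0.95,0,-0.28,-0.035,0.33],[0,0.95,0,-0.28,-0.035,0.33],[0,0.95,0,-0.28,-0.035,0.33],[0,0.95,0,-0.28,-0.035,0.33],[0,0.95,0,-0.28,-0.035,0.33],[0,0.95,0,-0.28,-0.035,0.33],[0,0.95,0,-0.28,-0.035,0.33]]}}

```text
time: 8.45
tool_pos: [0.4218, -0.0854, 0.3063]
orientation: [0.733, -0.524, 0.089, -0.424]
ft_force: [-0.1, -0.4, -0.9]
grip_width: 0.0163
```

Emit:
{"method": "drive_tool", "body": {"rows": [[0,0.95,0,-0.28,-0.035,0.33],[0,0.95,0,-0.28,-0.035,0.33],[0,0.95,0,-0.28,-0.035,0.33],[0,0.95,0,-0.28,-0.035,0.33],[0,0.95,0,-0.28,-0.035,0.33],[0,0.95,0,-0.28,-0.035,0.33],[0,0.95,0,-0.28,-0.035,0.33],[0,0.95,0,-0.28,-0.035,0.33],[0,0.95,0,-0.28,-0.035,0.33],[0,0.5,0,-0.28,-0.035,0.33]]}}

```text
time: 9.45
tool_pos: [0.4206, 0.107, 0.3008]
orientation: [0.706, -0.641, -0.108, -0.28]
ft_force: [0.7, -0.5, -0.4]
grip_width: 0.0168
```

```bash
cat > st.py <<'E'
from h import *
np.set_printoptions(precision=4,suppress=True)
T0=axes((-1,.03),np.radians(35),1)
T=Ro.from_rotvec(-1.6*T0[:,1]).as_matrix()@T0
p,M,o=pose()
tip=p+M@[0,.21,-.002]
print("t",o['time'],"p",p,"q",o['q'],"F",o['ft_force'],"grip",o['grip_width'])
print("tip",tip,"rel pot",tip-[.604,.2065,.016],"rot units",Ro.from_matrix(T@M.T).as_rotvec()/.12)
E
python3 st.py
```

```text
t 9.45 p [0.4206 0.107  0.3008] q [ 0.1988 -0.1481  2.0752 -0.1401  0.6609  0.54  ] F [ 0.7087 -0.4632 -0.388 ] grip 0.0168225612898354
tip [0.5324 0.1093 0.1231] rel pot [-0.0716 -0.0972  0.1071] rot units [-1.4834 -0.3904  1.6691]
```

Emit:
{"method": "drive_tool", "body": {"rows": [[0,0.7,0,-0.25,-0.065,0.28],[0,0.8,0,-0.25,-0.065,0.28],[0,0.8,0,-0.25,-0.065,0.28],[0,0.8,0,-0.25,-0.065,0.28],[0,0.8,0,-0.25,-0.065,0.28],[0,0.7,0,-0.23,-0.065,0.27],[0,0,0,0,0,0],[0,0,0,0,0,0],[0,0,0,0,0,0],[0,0,0,0,0,0]]}}

```text
time: 10.45
tool_pos: [0.4188, 0.2057, 0.2951]
orientation: [-0.668, 0.683, 0.215, 0.204]
ft_force: [-0.5, -0.2, -0.7]
grip_width: 0.0165
```

```bash
python3 st.py; python3 - <<'E'
from h import *
p,M,o=pose();np.savez("w5.npz",p=p,M=M)
for n in ("wrist","scene","top"): cv2.imwrite(f"pics/{n}5.png",r.read_camera(n)[:,:,::-1])
a=cv2.imread('pics/scene5.png')[170:310,220:340];b=cv2.imread('pics/top5.png')[140:240,150:250]
cv2.imwrite('pics/c5.png',np.hstack([cv2.resize(a,(480,560),interpolation=2),cv2.resize(b,(300,300),interpolation=2)[:300].repeat(1,0) if 0 else cv2.copyMakeBorder(cv2.resize(b,(300,300),interpolation=2),0,260,0,0,0)]))
E
```

```text
t 10.45 p [0.4188 0.2057 0.2951] q [ 0.4799 -0.0402  2.001  -0.4475  0.6908  0.7406] F [-0.4551 -0.2465 -0.6624] grip 0.016536873474206577
tip [0.5376 0.2003 0.1221] rel pot [-0.0664 -0.0062  0.1061] rot units [ 0.0706 -0.0778 -0.1153]
```

View pics/c5.png

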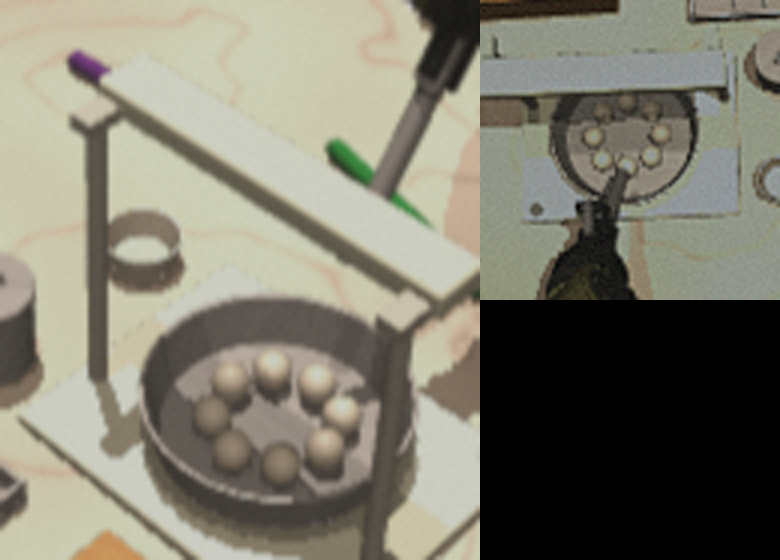

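View pics/wrist5.png

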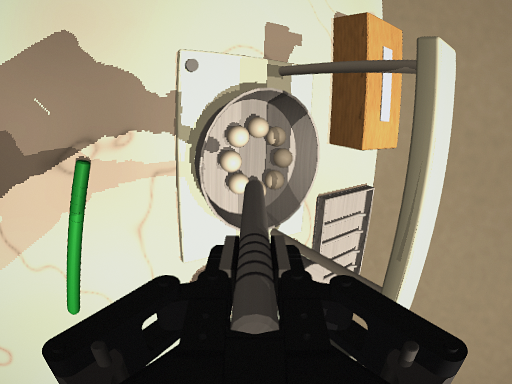

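```bash
python3 - <<'E'
from h import *
np.set_printoptions(precision=4,suppress=True)
d=np.load("w5.npz");p,M=d['p'],d['M']
P=[]
for c in [(238,135.5),(259,127.5),(231,161),(238,183),(282,158),(276,136),(274,179)]:
    o,v=wray(c,p,M);P.append((o+v*(.03-o[2])/v[2])[:2])
P=np.array(P);A=np.c_[2*P,np.ones(len(P))];s=np.linalg.lstsq(A,(P**2).sum(1),rcond=None)[0];print(P,"c",s[:2],"R",np.sqrt(s[2]+s[0]**2+s[1]**2))
# tip
print(wproj(p+M@[0,.21,0],p,M))
im=cv2.imread("pics/wrist5.png")[160:220,225:285];cv2.imwrite("pics/w5c.png",cv2.resize(im,None,fx=8,fy=8,interpolation=2))
E
```

```text
[[0.5747 0.2396]
 [0.607  0.2488]
 [0.5646 0.2075]
 [0.5753 0.1769]
 [0.6487 0.204 ]
 [0.6362 0.2362]
 [0.6355 0.1745]] c [0.6059 0.2068] R 0.042892917884167846
[254.232  184.8957]
```

View pics/w5c.png

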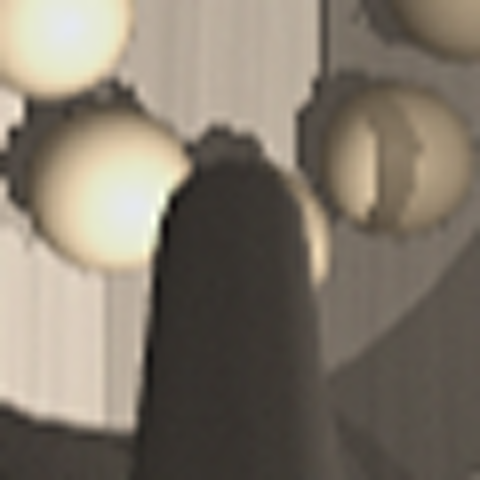

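Emit:
{"method": "drive_tool", "body": {"rows": [[0.9,0.08,0,0,0,0],[0.93,0.08,0,0,0,0],[0.93,0.08,0,0,0,0],[0.9,0.08,0,0,0,0],[0,0,-0.8,0,0,0],[0,0,-0.9,0,0,0],[0,0,-0.9,0,0,0],[0,0,-0.9,0,0,0],[0,0,-0.5,0,0,0],[0,0,0,0,0,0]]}}

```text
time: 11.6
tool_pos: [0.4959, 0.2099, 0.214]
orientation: [-0.668, 0.682, 0.214, 0.207]
ft_force: [-0.4, -0.6, -1.1]
grip_width: 0.0166
```

```bash
sed -i 's/-.002\]/-.001]/; s/\[.604,.2065,.016\]/[.605,.2068,.016]/' st.py; python3 st.py; python3 - <<'E'
from h import *
p,M,o=pose();np.savez("w6.npz",p=p,M=M)
for n in ("wrist","scene"): cv2.imwrite(f"pics/{n}6.png",r.read_camera(n)[:,:,::-1])
a=cv2.imread('pics/scene6.png')[200:310,230:340]; b=cv2.imread('pics/wrist6.png')[100:250,150:350]
cv2.imwrite('pics/c6.png',np.hstack([cv2.resize(a,(400,400),interpolation=2),cv2.resize(b,(400,400),interpolation=2)]))
E
```

```text
t 11.6 p [0.4959 0.2099 0.214 ] q [ 0.4098  0.2312  1.917  -0.5348  0.4943  0.8095] F [-0.4337 -0.5796 -1.1492] grip 0.016568274583898736
tip [0.6153 0.2054 0.0413] rel pot [ 0.0103 -0.0014  0.0253] rot units [ 0.0487 -0.0499 -0.0784]
```

View pics/c6.png

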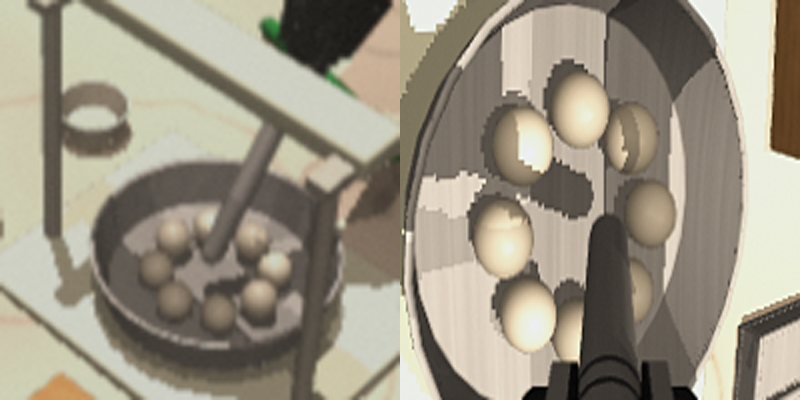

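Emit:
{"method": "drive_tool", "body": {"rows": [[0,0.05,-0.35,0,0,0],[0,0,-0.32,0,0,0],[0,0,0,0,0,0],[0,0,0,0,0,0],[0.3,0,0,0,0,0],[0.36,0,0,0,0,0],[0.36,0,0,0,0,0],[0.36,0,0,0,0,0],[0,0,0,0,0,0],[0,0,0,0,0,0]]}}

```text
time: 12.7
tool_pos: [0.5278, 0.2115, 0.204]
orientation: [-0.668, 0.681, 0.216, 0.21]
ft_force: [-0.1, -0.5, -2.4]
grip_width: 0.0171
```

```bash
python3 st.py; python3 - <<'E'
from h import *
p,M,o=pose();np.savez("w7.npz",p=p,M=M)
for n in ("wrist","scene"): cv2.imwrite(f"pics/{n}7.png",r.read_camera(n)[:,:,::-1])
a=cv2.imread('pics/scene7.png')[200:310,230:340]; b=cv2.imread('pics/wrist7.png')[100:250,150:350]
cv2.imwrite('pics/c7.png',np.hstack([cv2.resize(a,(400,400),interpolation=2),cv2.resize(b,(400,400),interpolation=2)]))
E
```

```text
t 12.7 p [0.5278 0.2115 0.204 ] q [ 0.3863  0.3047  1.8502 -0.5291  0.4723  0.7886] F [-0.0937 -0.4842 -2.4381] grip 0.017084555990751288
tip [0.6484 0.2075 0.0321] rel pot [0.0434 0.0007 0.0161] rot units [ 0.0262  0.0057 -0.078 ]
```

View pics/c7.png

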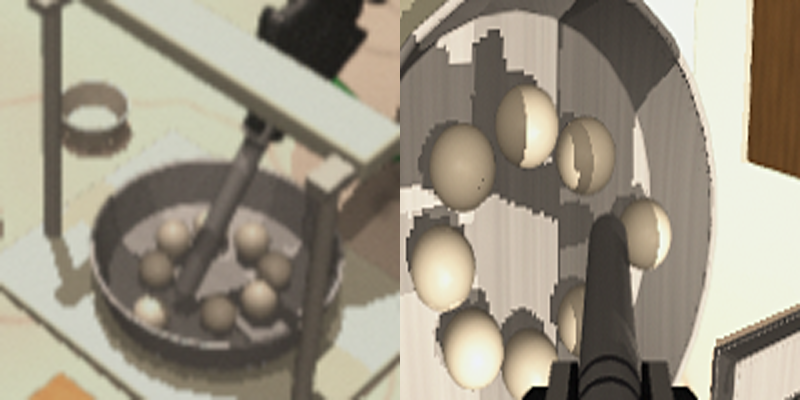

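Emit:
{"method": "drive_tool", "body": {"rows": [[-0.1,0.25,-0.1,0,0,0],[-0.12,0.29,-0.1,0,0,0],[-0.15,0.28,-0.06,0,0,0],[-0.18,0.26,0,0,0,0],[-0.2,0.23,0,0,0,0],[-0.23,0.2,0,0,0,0],[-0.26,0.16,0,0,0,0],[-0.28,0.12,0,0,0,0],[-0.29,0.07,0,0,0,0],[-0.3,0.02,0,0,0,0]]}}

```text
time: 13.8
tool_pos: [0.4812, 0.2531, 0.1984]
orientation: [-0.668, 0.68, 0.216, 0.209]
ft_force: [0.5, 0.6, -0.3]
grip_width: 0.017
```

```bash
cat >> st.py <<'E'
rel=tip-[.605,.2068,.016];th=np.arctan2(rel[1],rel[0]);print("theta",np.degrees(th),"rad",np.hypot(*rel[:2]))
import sys
if len(sys.argv)>1:
    t2=np.radians(float(sys.argv[1]));
    while t2<th: t2+=2*np.pi
    # end of path
    ts=np.linspace(th,t2,11);R0=.039
    pts=np.c_[R0*np.cos(ts),R0*np.sin(ts)];d=np.diff(pts,axis=0)/.02
    d+= (pts[0]-rel[:2])/.02/10
    print(np.round(d*.97,2).tolist(),"dz/row",round((.012-rel[2])/.02/10,3))
E
python3 st.py 180
```

```text
t 13.8 p [0.4812 0.2531 0.1984] q [ 0.5093  0.2748  1.9066 -0.6461  0.506   0.9987] F [ 0.5359  0.6096 -0.2518] grip 0.017045798264122787
tip [0.6018 0.2492 0.0266] rel pot [-0.0032  0.0424  0.0106] rot units [ 0.0246  0.0077 -0.0878]
theta 94.35535985457439 rad 0.042563680746240944
[[-0.28, -0.06], [-0.27, -0.1], [-0.25, -0.14], [-0.23, -0.18], [-0.21, -0.21], [-0.17, -0.24], [-0.14, -0.26], [-0.1, -0.28], [-0.06, -0.29], [-0.02, -0.3]] dz/row 0.007
```

Emit:
{"method": "drive_tool", "body": {"rows": [[-0.28,-0.06,0,0,0,0],[-0.27,-0.1,0,0,0,0],[-0.25,-0.14,0,0,0,0],[-0.23,-0.18,0,0,0,0],[-0.21,-0.21,0,0,0,0],[-0.17,-0.24,0,0,0,0],[-0.14,-0.26,0,0,0,0],[-0.1,-0.28,0,0,0,0],[-0.06,-0.29,0,0,0,0],[-0.02,-0.3,0,0,0,0]]}}

```text
time: 14.8
tool_pos: [0.4438, 0.2086, 0.1997]
orientation: [-0.668, 0.68, 0.218, 0.21]
ft_force: [1.0, -0.6, -0.9]
grip_width: 0.0166
```

```bash
python3 st.py 270; python3 - <<'E'
from h import *
for n in ("wrist","scene"): cv2.imwrite(f"pics/{n}8.png",r.read_camera(n)[:,:,::-1])
a=cv2.imread('pics/scene8.png')[200:310,230:340]; b=cv2.imread('pics/wrist8.png')[100:250,150:350]
cv2.imwrite('pics/c8.png',np.hstack([cv2.resize(a,(400,400),interpolation=2),cv2.resize(b,(400,400),interpolation=2)]))
E
```

```text
t 14.8 p [0.4438 0.2086 0.1997] q [ 0.4581  0.1591  2.0506 -0.6494  0.4552  0.9676] F [ 0.9617 -0.5894 -0.8591] grip 0.016610046462154363
tip [0.5649 0.2051 0.0283] rel pot [-0.0401 -0.0017  0.0123] rot units [ 0.0131  0.0357 -0.095 ]
theta -177.50441618059088 rad 0.040094013699892864
[[0.61, -1.31], [1.36, -0.5], [1.32, 0.59], [0.52, 1.35], [-0.58, 1.32], [-1.34, 0.53], [-1.32, -0.57], [-0.53, -1.34], [0.57, -1.33], [1.34, -0.55]] dz/row -0.001
```

View pics/c8.png

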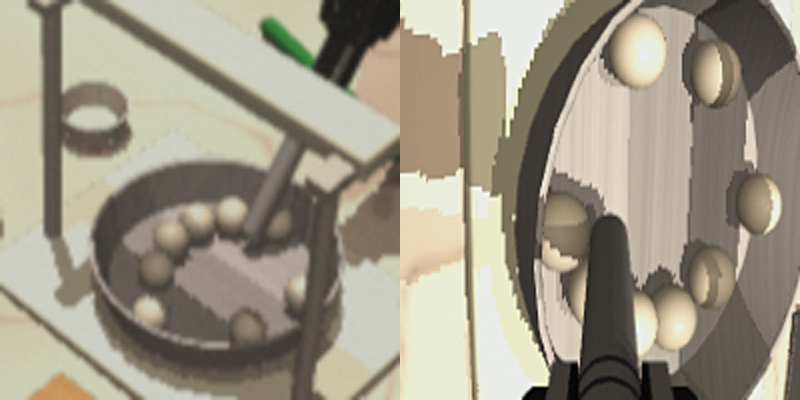

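Emit:
{"method": "drive_tool", "body": {"rows": [[0.04,-0.28,0,0,0,0],[0.09,-0.28,0,0,0,0],[0.13,-0.26,0,0,0,0],[0.17,-0.24,0,0,0,0],[0.2,-0.21,0,0,0,0],[0.24,-0.18,0,0,0,0],[0.26,-0.15,0,0,0,0],[0.28,-0.11,0,0,0,0],[0.29,-0.06,0,0,0,0],[0.3,-0.02,0,0,0,0]]}}

```text
time: 15.9
tool_pos: [0.4865, 0.1689, 0.1984]
orientation: [-0.668, 0.681, 0.216, 0.21]
ft_force: [-0.5, -0.7, -0.7]
grip_width: 0.0167
```

```bash
python3 st.py 0
```

```text
t 15.9 p [0.4865 0.1689 0.1984] q [ 0.3297  0.2025  2.0002 -0.527   0.4075  0.7505] F [-0.5454 -0.6957 -0.6786] grip 0.016723252793364996
tip [0.6071 0.1649 0.0265] rel pot [ 0.0021 -0.0419  0.0105] rot units [ 0.0253  0.0059 -0.0793]
theta -87.18031476913808 rad 0.04194538725181445
[[0.28, 0.05], [0.28, 0.09], [0.26, 0.13], [0.24, 0.17], [0.21, 0.21], [0.18, 0.24], [0.15, 0.26], [0.11, 0.28], [0.06, 0.29], [0.02, 0.3]] dz/row 0.007
```

Emit:
{"method": "drive_tool", "body": {"rows": [[0.27,0.06,0,0,0,0],[0.27,0.1,0,0,0,0],[0.25,0.14,0,0,0,0],[0.23,0.17,0,0,0,0],[0.2,0.21,0,0,0,0],[0.16,0.23,0,0,0,0],[0.13,0.25,0,0,0,0],[0.09,0.28,0,0,0,0],[0.04,0.29,0,0,0,0],[0,0.3,0,0,0,0]]}}

```text
time: 16.9
tool_pos: [0.5227, 0.2133, 0.1981]
orientation: [-0.668, 0.681, 0.216, 0.209]
ft_force: [0.1, -0.1, -0.5]
grip_width: 0.0169
```

```bash
sed -i 's/R0=.039/R0=.0375/' st.py; python3 st.py 90
```

```text
t 16.9 p [0.5227 0.2133 0.1981] q [ 0.3937  0.3066  1.8644 -0.551   0.4617  0.8177] F [ 0.107  -0.0951 -0.5393] grip 0.01691233952388861
tip [0.6432 0.2093 0.0262] rel pot [0.0382 0.0025 0.0102] rot units [ 0.0253  0.0035 -0.0797]
theta 3.7016734287381157 rad 0.038307859051860654
[[-0.04, 0.27], [-0.08, 0.26], [-0.12, 0.25], [-0.16, 0.23], [-0.19, 0.2], [-0.22, 0.17], [-0.24, 0.14], [-0.26, 0.1], [-0.27, 0.06], [-0.28, 0.02]] dz/row 0.009
```

Emit:
{"method": "drive_tool", "body": {"rows": [[-0.04,0.27,0.01,0,0,0],[-0.08,0.26,0.01,0,0,0],[-0.12,0.25,0.01,0,0,0],[-0.16,0.23,0,0,0,0],[-0.19,0.2,0,0,0,0],[-0.22,0.17,0,0,0,0],[-0.24,0.14,0,0,0,0],[-0.26,0.1,0,0,0,0],[-0.27,0.06,0,0,0,0],[-0.28,0.02,0,0,0,0]]}}

```text
time: 17.9
tool_pos: [0.482, 0.251, 0.1987]
orientation: [-0.668, 0.681, 0.216, 0.209]
ft_force: [0.9, 1.1, -1.0]
grip_width: 0.0165
```

```bash
python3 st.py 180; python3 - <<'E'
from h import *
for n in ("wrist","scene"): cv2.imwrite(f"pics/{n}9.png",r.read_camera(n)[:,:,::-1])
a=cv2.imread('pics/scene9.png')[200:310,230:340]; b=cv2.imread('pics/wrist9.png')[100:250,150:350]
cv2.imwrite('pics/c9.png',np.hstack([cv2.resize(a,(400,400),interpolation=2),cv2.resize(b,(400,400),interpolation=2)]))
E
```

```text
t 17.9 p [0.482  0.251  0.1987] q [ 0.5044  0.2734  1.9075 -0.6418  0.5044  0.9908] F [ 0.8616  1.0853 -0.9657] grip 0.016472855416777444
tip [0.6025 0.2471 0.0268] rel pot [-0.0025  0.0403  0.0108] rot units [ 0.0247  0.0037 -0.0863]
theta 93.56823106065342 rad 0.040375112828047156
[[-0.27, -0.05], [-0.26, -0.09], [-0.25, -0.13], [-0.23, -0.17], [-0.2, -0.2], [-0.17, -0.23], [-0.14, -0.25], [-0.1, -0.27], [-0.06, -0.28], [-0.02, -0.29]] dz/row 0.006
```

View pics/c9.png

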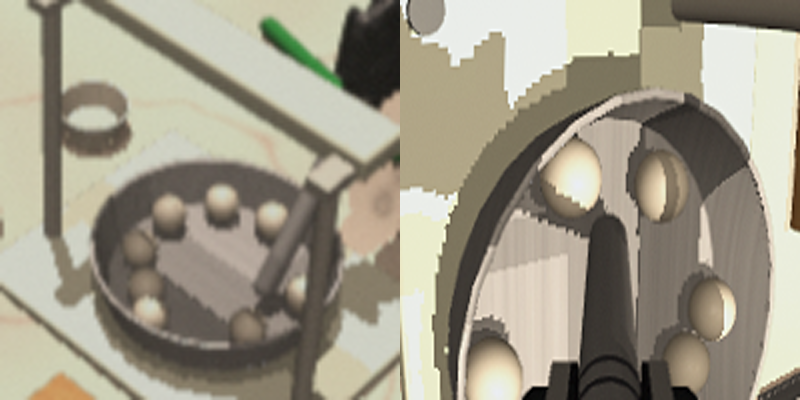

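Emit:
{"method": "drive_tool", "body": {"rows": [[-0.27,-0.05,0,0,0,0],[-0.26,-0.09,0,0,0,0],[-0.25,-0.13,0,0,0,0],[-0.23,-0.17,0,0,0,0],[-0.2,-0.2,0,0,0,0],[-0.17,-0.23,0,0,0,0],[-0.14,-0.25,0,0,0,0],[-0.1,-0.27,0,0,0,0],[-0.06,-0.28,0,0,0,0],[-0.02,-0.29,0,0,0,0]]}}

```text
time: 19.0
tool_pos: [0.4452, 0.2083, 0.1992]
orientation: [-0.668, 0.68, 0.217, 0.209]
ft_force: [2.1, 0.4, -0.5]
grip_width: 0.0163
```

```bash
python3 st.py -90
```

```text
t 19.0 p [0.4452 0.2083 0.1992] q [ 0.456   0.1628  2.047  -0.6444  0.4568  0.9615] F [ 2.1015  0.3793 -0.5347] grip 0.01628173779022967
tip [0.5659 0.2045 0.0274] rel pot [-0.0391 -0.0023  0.0114] rot units [ 0.0218  0.0125 -0.0889]
theta -176.68426114862177 rad 0.03920182385086831
[[0.04, -0.27], [0.09, -0.26], [0.12, -0.25], [0.16, -0.23], [0.19, -0.2], [0.22, -0.17], [0.25, -0.14], [0.26, -0.1], [0.28, -0.06], [0.28, -0.02]] dz/row 0.003
```

Emit:
{"method": "drive_tool", "body": {"rows": [[0.04,-0.27,0,0,0,0],[0.09,-0.26,0,0,0,0],[0.12,-0.25,0,0,0,0],[0.16,-0.23,0,0,0,0],[0.19,-0.2,0,0,0,0],[0.22,-0.17,0,0,0,0],[0.25,-0.14,0,0,0,0],[0.26,-0.1,0,0,0,0],[0.28,-0.06,0,0,0,0],[0.28,-0.02,0,0,0,0]]}}

```text
time: 20.0
tool_pos: [0.4863, 0.1703, 0.199]
orientation: [-0.668, 0.681, 0.216, 0.21]
ft_force: [0.0, 0.5, -1.7]
grip_width: 0.0162
```

```bash
python3 st.py 8
```

```text
t 20.0 p [0.4863 0.1703 0.199 ] q [ 0.3331  0.2023  1.9988 -0.5292  0.41    0.7551] F [ 0.012   0.4974 -1.7407] grip 0.016196372372669004
tip [0.6069 0.1664 0.0271] rel pot [ 0.0019 -0.0404  0.0111] rot units [ 0.0247  0.0078 -0.0783]
theta -87.3111565996159 rad 0.040491733364135106
[[0.3, 0.05], [0.29, 0.1], [0.27, 0.15], [0.24, 0.19], [0.21, 0.23], [0.17, 0.26], [0.13, 0.29], [0.08, 0.31], [0.03, 0.31], [-0.02, 0.32]] dz/row 0.005
```

Emit:
{"method": "drive_tool", "body": {"rows": [[0.3,0.05,0,0,0,0],[0.29,0.1,0,0,0,0],[0.27,0.15,0,0,0,0],[0.24,0.19,0,0,0,0],[0.21,0.23,0,0,0,0],[0.17,0.26,0,0,0,0],[0.13,0.29,0,0,0,0],[0.08,0.31,0,0,0,0],[0.03,0.31,0,0,0,0],[-0.02,0.32,0,0,0,0]]}}

```text
time: 21.0
tool_pos: [0.5239, 0.2186, 0.1986]
orientation: [-0.668, 0.681, 0.216, 0.21]
ft_force: [0.0, 0.2, -2.1]
grip_width: 0.0168
```

```bash
python3 st.py 90; python3 - <<'E'
from h import *
for n in ("wrist","scene"): cv2.imwrite(f"pics/{n}10.png",r.read_camera(n)[:,:,::-1])
a=cv2.imread('pics/scene10.png')[200:310,230:340]; b=cv2.imread('pics/wrist10.png')[100:250,150:350]
cv2.imwrite('pics/c10.png',np.hstack([cv2.resize(a,(400,400),interpolation=2),cv2.resize(b,(400,400),interpolation=2)]))
E
```

```text
t 21.0 p [0.5239 0.2186 0.1986] q [ 0.4032  0.3125  1.8548 -0.5556  0.4688  0.8288] F [ 0.0121  0.1667 -2.1132] grip 0.01681908436498138
tip [0.6444 0.2146 0.0267] rel pot [0.0394 0.0078 0.0107] rot units [ 0.0248  0.0057 -0.0785]
theta 11.239403451540541 rad 0.040184718188549955
[[-0.08, 0.24], [-0.11, 0.23], [-0.14, 0.21], [-0.17, 0.19], [-0.19, 0.17], [-0.22, 0.14], [-0.23, 0.11], [-0.25, 0.08], [-0.26, 0.05], [-0.26, 0.01]] dz/row 0.006
```

View pics/c10.png

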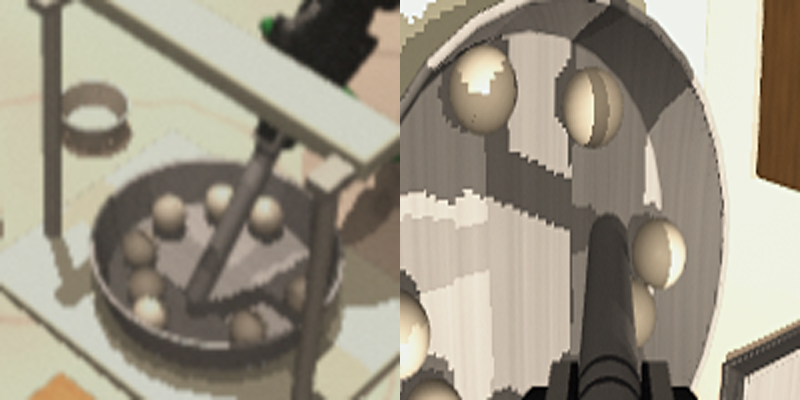

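```bash
python3 - <<'E'
from h import *
np.set_printoptions(precision=4,suppress=True)
for c in [(170,215),(220,203),(267,215),(302,293),(248,328),(150,311),(143,284),(138,250)]:
    x=onz("scene",(230+c[0]*.275,200+c[1]*.275),.03)[:2]-[.6065,.207];print(x,np.hypot(*x),np.degrees(np.arctan2(x[1],x[0])))
E
```

```text
[-0.0181 -0.0587] 0.06138959979455182 -107.13784899828703
[-0.0552 -0.039 ] 0.06765040069243376 -144.74644026097536
[-0.0711 -0.0043] 0.07121528190257657 -176.5217584682497
[-0.0275  0.0647] 0.07033293771920461 112.99253994331222
[0.0263 0.0571] 0.06289545169552999 65.23295001864916
[ 0.0644 -0.005 ] 0.06456369072027211 -4.39797010423833
[ 0.0487 -0.0262] 0.05533461873859581 -28.262755435551867
[ 0.0263 -0.0519] 0.058149442559261695 -63.12988061257916
```

Emit:
{"method": "drive_tool", "body": {"rows": [[-0.35,-0.1,0,0,0,0],[-0.4,-0.1,0,0,0,0],[-0.4,-0.1,0,0,0,0],[-0.35,-0.1,0.05,0,0,0],[0,0,0.5,0,0,0],[0,0,0.8,0,0,0],[0,0,0.9,0,0,0],[-0.1,0,0.9,0,0,0],[-0.2,0,0.9,0,0,0],[-0.4,0,0.6,0,0,0]]}}

```text
time: 22.1
tool_pos: [0.4753, 0.209, 0.2978]
orientation: [-0.669, 0.68, 0.216, 0.209]
ft_force: [0.1, -0.9, -1.5]
grip_width: 0.0167
```

```bash
python3 st.py; python3 - <<'E'
from h import *
for n in ("wrist","scene"): cv2.imwrite(f"pics/{n}11.png",r.read_camera(n)[:,:,::-1])
a=cv2.imread('pics/scene11.png')[200:310,230:340]; b=cv2.imread('pics/wrist11.png')[100:250,150:350]
cv2.imwrite('pics/c11.png',np.hstack([cv2.resize(a,(400,400),interpolation=2),cv2.resize(b,(400,400),interpolation=2)]))
E
```

```text
t 22.1 p [0.4753 0.209  0.2978] q [ 0.4262  0.072   1.8823 -0.413   0.6672  0.6741] F [ 0.118  -0.9459 -1.5   ] grip 0.016693199233015824
tip [0.5956 0.2053 0.1258] rel pot [-0.0094 -0.0015  0.1098] rot units [ 0.0165 -0.0054 -0.0904]
theta -171.19069618635683 rad 0.009533111710878122
```

View pics/c11.png

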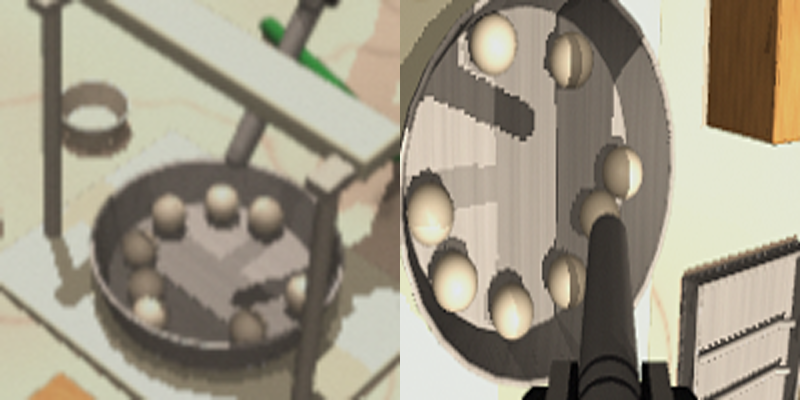

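```bash
cat > bk.py <<'E'
from h import *
np.set_printoptions(precision=3,suppress=True)
g=np.load("w3.npz");pg,Mg=g['p'],g['M'];p,M,o=pose()
ax=-Mg[:,1]
import sys
s=float(sys.argv[1])
print("t",o['time'],"p",p,"q",o['q'],"F",o['ft_force'],"grip",o['grip_width'])
print("along",(p-pg)@ax,"perp",(p-pg)-((p-pg)@ax)*ax)
print("to s: d units",(pg+s*ax-p)/.02,"rot",Ro.from_matrix(Mg@M.T).as_rotvec()/.12, "axis units per 10mm down",-ax/2)
E
python3 bk.py .145
```

```text
t 22.2 p [0.475 0.209 0.298] q [ 0.427  0.071  1.883 -0.414  0.666  0.675] F [-1.16   0.825 -1.511] grip 0.016706139059539528
along 0.022383084612555414 perp [-0.011  0.466  0.081]
to s: d units [ -2.805 -24.238   0.986] rot [ 7.345  0.954 -8.603] axis units per 10mm down [ 0.276  0.078 -0.41 ]
```

Emit:
{"method": "drive_tool", "body": {"rows": [[-0.6,-0.4,0.15,0.28,0.037,-0.33],[-0.7,-0.9,0.15,0.28,0.037,-0.33],[-0.7,-0.93,0.15,0.28,0.037,-0.33],[-0.4,-0.93,0.15,0.28,0.037,-0.33],[-0.2,-0.93,0.1,0.28,0.037,-0.33],[0,-0.93,0.1,0.28,0.037,-0.33],[0,-0.93,0.1,0.28,0.037,-0.33],[0,-0.93,0,0.28,0.037,-0.33],[0,-0.93,0,0.28,0.037,-0.33],[0,-0.93,0,0.28,0.037,-0.33]]}}

```text
time: 23.2
tool_pos: [0.4208, 0.0293, 0.3144]
orientation: [0.725, -0.588, -0.021, -0.358]
ft_force: [-0.2, 1.6, -0.5]
grip_width: 0.0164
```

Emit:
{"method": "drive_tool", "body": {"rows": [[0,-0.93,0,0.28,0.037,-0.33],[0,-0.93,0,0.28,0.037,-0.33],[0,-0.93,0,0.28,0.037,-0.33],[0,-0.93,0,0.28,0.037,-0.33],[0,-0.93,0,0.28,0.037,-0.33],[0,-0.93,0,0.28,0.037,-0.33],[0,-0.93,0,0.28,0.037,-0.33],[0,-0.93,0,0.28,0.037,-0.33],[0,-0.93,0,0.28,0.037,-0.33],[0,-0.6,0,0.28,0.037,-0.33]]}}

```text
time: 24.2
tool_pos: [0.4203, -0.1605, 0.3117]
orientation: [0.727, -0.454, 0.178, -0.484]
ft_force: [0.3, 0.2, -1.4]
grip_width: 0.0166
```

```bash
python3 bk.py .145
```

```text
t 24.2 p [ 0.42  -0.16   0.312] q [-0.604 -0.084  1.998  0.553  0.883  0.136] F [ 0.285  0.151 -1.421] grip 0.016620699998597048
along 0.12121712098988707 perp [-0.012  0.111  0.013]
to s: d units [-0.064 -5.755  0.314] rot [ 1.521  0.19  -1.758] axis units per 10mm down [ 0.276  0.078 -0.41 ]
```

Emit:
{"method": "drive_tool", "body": {"rows": [[0,-0.7,0.04,0.22,0.027,-0.25],[0,-0.8,0.04,0.22,0.027,-0.25],[0,-0.8,0.04,0.22,0.027,-0.25],[0,-0.8,0.04,0.22,0.027,-0.25],[0,-0.8,0.04,0.22,0.027,-0.25],[0,-0.8,0.04,0.22,0.027,-0.25],[0,-0.8,0.04,0.2,0.027,-0.25],[0,-0.1,0,0,0,0],[0,0,0,0,0,0],[0,0,0,0,0,0]]}}

```text
time: 25.2
tool_pos: [0.4194, -0.2808, 0.3135]
orientation: [0.706, -0.366, 0.283, -0.537]
ft_force: [0.6, 0.6, -1.7]
grip_width: 0.0166
```

```bash
python3 bk.py .145;python3 - <<'E'
from h import *
p,M,o=pose();np.savez("w12.npz",p=p,M=M)
cv2.imwrite(f"pics/w12.png",r.read_camera("wrist")[:,:,::-1])
a=cv2.imread("pics/w4.png")[120:345,190:320];b=cv2.imread("pics/w12.png")[120:345,190:320]
cv2.imwrite("pics/c12.png",cv2.resize(np.hstack([a,b]),None,fx=2.6,fy=2.6,interpolation=2))
E
```

```text
t 25.2 p [ 0.419 -0.281  0.314] q [-0.84   0.09   1.824  0.641  1.033  0.183] F [ 0.605  0.575 -1.697] grip 0.016620186448513187
along 0.14195683242776894 perp [-0.001 -0.006 -0.002]
to s: d units [-0.022  0.26   0.22 ] rot [-0.072 -0.031  0.111] axis units per 10mm down [ 0.276  0.078 -0.41 ]
```

View pics/c12.png

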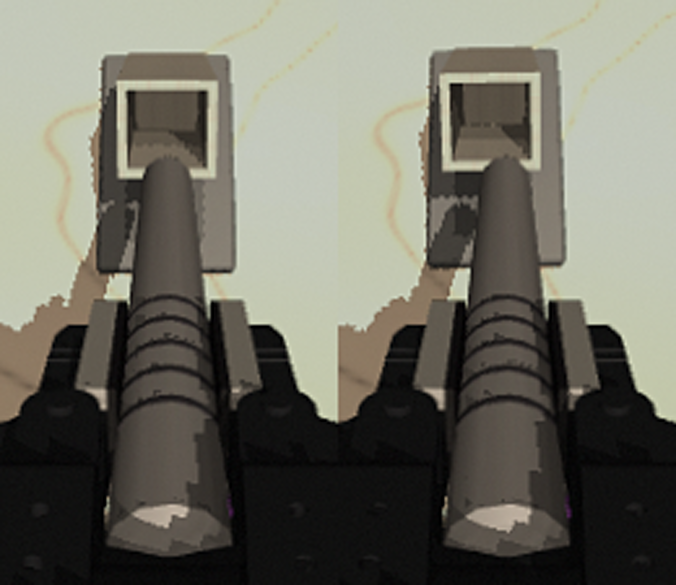

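Emit:
{"method": "drive_tool", "body": {"rows": [[0.14,0.3,0.33,-0.07,-0.03,0.11],[0,0,0,0,0,0],[0,0,0,0,0,0],[0,0,0,0,0,0],[0,0,0,0,0,0],[0,0,0,0,0,0],[0,0,0,0,0,0],[0,0,0,0,0,0],[0,0,0,0,0,0],[0,0,0,0,0,0]]}}

```text
time: 26.25
tool_pos: [0.4227, -0.2726, 0.3212]
orientation: [0.709, -0.371, 0.275, -0.533]
ft_force: [-0.3, 0.4, -2.0]
grip_width: 0.0166
```

```bash
python3 bk.py .145
```

```text
t 26.25 p [ 0.423 -0.273  0.321] q [-0.823  0.075  1.822  0.635  1.037  0.188] F [-0.306  0.38  -2.018] grip 0.01659466727922312
along 0.14514287430517028 perp [0.004 0.003 0.003]
to s: d units [-0.186 -0.147 -0.162] rot [ 0.013  0.007 -0.032] axis units per 10mm down [ 0.276  0.078 -0.41 ]
```

Emit:
{"method": "drive_tool", "body": {"rows": [[-0.03,-0.09,-0.03,0,0,-0.03],[0.24,0.068,-0.36,0,0,0],[0.24,0.068,-0.36,0,0,0],[0.24,0.068,-0.36,0,0,0],[0.24,0.068,-0.36,0,0,0],[0.24,0.068,-0.36,0,0,0],[0.24,0.068,-0.36,0,0,0],[0.24,0.068,-0.36,0,0,0],[0.24,0.068,-0.36,0,0,0],[0,0,0,0,0,0]]}}

```text
time: 27.25
tool_pos: [0.4639, -0.2622, 0.2563]
orientation: [0.708, -0.37, 0.277, -0.534]
ft_force: [-1.1, -0.3, -1.3]
grip_width: 0.0164
```

```bash
python3 bk.py .004;python3 - <<'E'
from h import *
cv2.imwrite(f"pics/w13.png",r.read_camera("wrist")[100:345,170:340,::-1].repeat(2,0).repeat(2,1))
E
```

```text
t 27.25 p [ 0.464 -0.262  0.256] q [-0.742  0.206  1.834  0.685  0.878  0.158] F [-1.097 -0.275 -1.258] grip 0.016415980239923314
along 0.06760017179801302 perp [0.002 0.001 0.002]
to s: d units [ 1.638  0.429 -2.696] rot [ 0.002 -0.008 -0.002] axis units per 10mm down [ 0.276  0.078 -0.41 ]
```

View pics/w13.png

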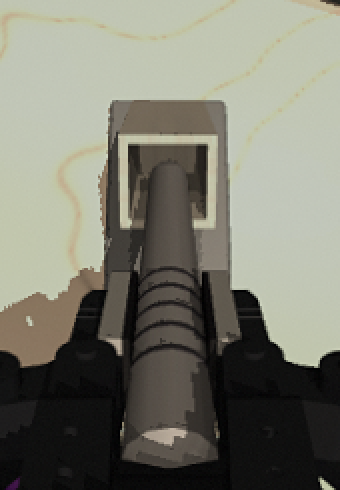

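Tip is inside the tube, centred. Insert the rest.

Emit:
{"method": "drive_tool", "body": {"rows": [[0.2,0.055,-0.32,0,0,0],[0.2,0.055,-0.34,0,0,0],[0.2,0.055,-0.34,0,0,0],[0.2,0.055,-0.34,0,0,0],[0.2,0.055,-0.34,0,0,0],[0.2,0.055,-0.34,0,0,0],[0.2,0.055,-0.3,0,0,0],[0.13,0.03,-0.2,0,0,0],[0,0,0,0,0,0],[0,0,0,0,0,0]]}}

```text
time: 28.3
tool_pos: [0.4972, -0.2535, 0.2022]
orientation: [0.708, -0.371, 0.277, -0.534]
ft_force: [0.6, -0.1, -1.6]
grip_width: 0.0166
```

```bash
python3 bk.py .001
```

```text
t 28.3 p [ 0.497 -0.253  0.202] q [-0.683  0.328  1.822  0.747  0.76   0.111] F [ 0.571 -0.125 -1.571] grip 0.016582615983405137
along 0.003563819129136966 perp [0. 0. 0.]
to s: d units [ 0.059  0.016 -0.113] rot [ 0.009 -0.001  0.002] axis units per 10mm down [ 0.276  0.078 -0.41 ]
```

Emit:
{"method": "drive_tool", "body": {"rows": [[0.06,0.016,-0.1,0,0,0],[0,0,0,0,0,0],[0,0,0,0,0,0],[0,0,0,0,0,0],[0,0,0,0,0,0],[0,0,0,0,0,0],[0,0,0,0,0,0],[0,0,0,0,0,0],[0,0,0,0,0,0],[0,0,0,0,0,0]]}}

```text
time: 29.3
tool_pos: [0.4984, -0.2536, 0.2012]
orientation: [0.708, -0.37, 0.276, -0.535]
ft_force: [-0.1, 0.2, -0.8]
grip_width: 0.0165
```

Emit:
{"method": "drive_tool", "body": {"rows": [[0,0,0,0,0,0],[0,0,0,0,0,0],[0,0,0,0,0,0],[0,0,0,0,0,0],[0,0,0,0,0,0],[0,0,0,0,0,0],[0,0,0,0,0,0],[0,0,0,0,0,0],[0,0,0,0,0,0],[0,0,0,0,0,0]], "jaw": 1}}

```text
time: 30.3
tool_pos: [0.4986, -0.2537, 0.2018]
orientation: [0.708, -0.37, 0.275, -0.535]
ft_force: [-0.3, -0.3, 0.4]
grip_width: 0.0853
```

```bash
python3 bk.py .12;python3 - <<'E'
from h import *
cv2.imwrite(f"pics/w14.png",r.read_camera("wrist")[:,:,::-1])
E
```

```text
t 30.3 p [ 0.499 -0.254  0.202] q [-0.682  0.331  1.82   0.75   0.756  0.109] F [-0.334 -0.317  0.448] grip 0.08525180254208764
along 0.002462356666990991 perp [ 0.001 -0.     0.001]
to s: d units [-3.293 -0.897  4.785] rot [0.024 0.021 0.009] axis units per 10mm down [ 0.276  0.078 -0.41 ]
```

View pics/w14.png

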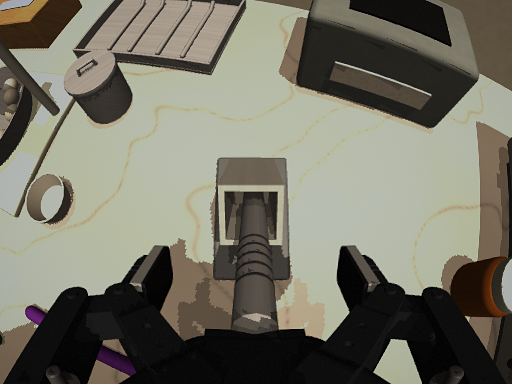

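Released, rod in place between the open jaws. Back off along the axis.

Emit:
{"method": "drive_tool", "body": {"rows": [[-0.2,-0.055,0.3,0,0,0],[-0.35,-0.1,0.53,0,0,0],[-0.45,-0.125,0.67,0,0,0],[-0.45,-0.125,0.67,0,0,0],[-0.45,-0.125,0.67,0,0,0],[-0.45,-0.125,0.67,0,0,0],[-0.45,-0.125,0.67,0,0,0],[-0.3,-0.085,0.45,0,0,0],[0,0,0,0,0,0],[0,0,0,0,0,0]]}}

```text
time: 31.35
tool_pos: [0.4304, -0.2723, 0.3041]
orientation: [0.707, -0.371, 0.274, -0.537]
ft_force: [-0.3, 0.4, -0.7]
grip_width: 0.0852
```

```bash
python3 bk.py .12;python3 - <<'E'
from h import *
np.set_printoptions(precision=4,suppress=True)
p,M,o=pose();np.savez("w15.npz",p=p,M=M)
for n in ("wrist","scene","top"): cv2.imwrite(f"pics/{n}15.png",r.read_camera(n)[:,:,::-1])
S=cv2.imread("pics/scene15.png");T=cv2.imread("pics/top15.png");W=cv2.imread("pics/wrist15.png")
a=cv2.resize(S[140:225,165:235],(329,400),interpolation=2);b=cv2.resize(S[200:310,230:340],(400,400),interpolation=2)
cv2.imwrite("pics/c15.png",np.hstack([a,b]))
E
```

```text
t 31.35 p [ 0.43  -0.272  0.304] q [-0.809  0.102  1.834  0.648  0.988  0.175] F [-0.286  0.389 -0.675] grip 0.08517004377918028
along 0.12682421635495514 perp [0.001 0.    0.001]
to s: d units [ 0.12  0.03 -0.33] rot [0.059 0.035 0.023] axis units per 10mm down [ 0.276  0.078 -0.41 ]
```

View pics/c15.png

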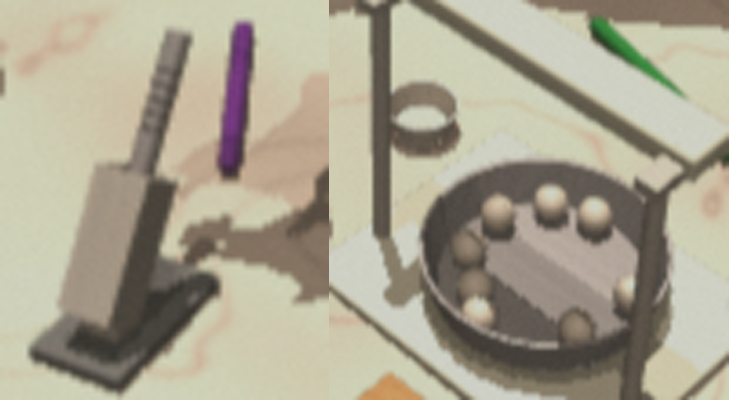

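View pics/wrist15.png

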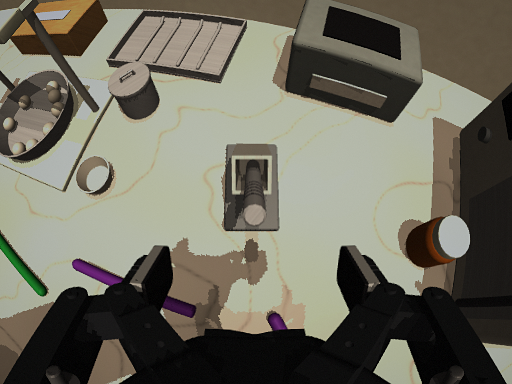

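View pics/top15.png

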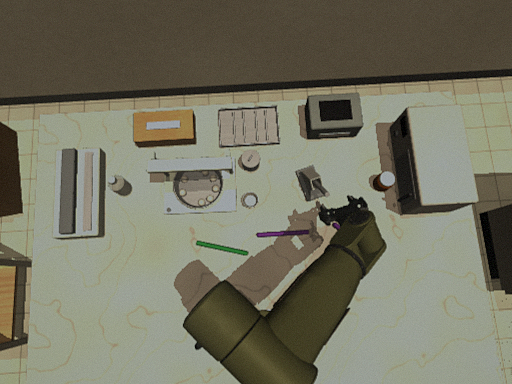

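```bash
python3 -c "
from bench import r
print(r.close_job(), r.observe()['time'])"
```

```text
the job is handed in; nothing more can be done
the job is handed in; nothing more can be done
```

The job is handed in. I drew the rod from its holder, lowered it slanting under the lamp bar and stirred two full turns. The tip stayed 38–43 mm from the pot's middle and 10–16 mm above its floor. I then put the rod back in the holder, all the way down, released it and backed the hand clear, at about 31 s.

- **Rod:** in the last scene view its top end is within about 0.5 px of where it started, so it is fully seated. The wrist view of the rod in the grip before the stir and just before re-inserting it shows no slip.
- **Balls:** all eight are in the pot and were pushed out to about 55–71 mm from the middle, from 43 mm. By my estimate each moved over 12 mm. The tightest is about 12.3 mm counting only outward movement.
- **Bystanders:** the canister, dish, bottle and jar show no visible movement in the views I compared.
- **Forces:** wrist forces stayed under about 3 N at every reading.
- **Disagreement between views:** the camera estimates of the rod tip differed by up to 5 mm sideways. I used the wrist view for the tip, and the stir height caused no contact with the floor. No check failed.

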